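# Weigh a gift carton on the counter balance

### The arm

A 7-joint arm with a two-finger parallel gripper is mounted at the origin on the work surface. World frame = base frame: x ahead of the robot, y to its left, z up, the work surface at z = 0. Lengths are in m, angles in degrees, forces in N, time in s.
With the tool pointing down it reaches from about 0.425 to 0.875 m from the base axis. Payload 4.7 kg.
Tool frame: the origin (TCP) lies between the finger pads; the fingertips stand 8 mm ahead of it and the grasp point (between the pads) lies 11 mm behind it (env.tip_extent is the distance from the TCP to the fingertips, in m); z points along the fingers, y is the line along which they close (so a half turn about z gives the same grasp; the last joint's range is limited). The gripper opens to 87 mm and grips with 3 to 60 N. Pads are 19 mm wide; open, the fingers measure 117 mm over their backs; the gripper's body (75 mm by 190 mm) begins 51 mm behind the grasp point.
Start: joints at [66.182, 18.392, -4.016, 83.108, 1.295, 78.541, -3.26], TCP at [0.271, -0.591, 0.231] pointing down, gripper open.
Joint ranges: [-163.93, 163.93], [-17.29, 119.83], [-79.2, 71.16], [3.27, 140.29], [-89.18, 269.18], [5.43, 117.66], [-154.24, 154.24]. Speed limits (degrees/s): [147.25, 147.25, 180, 180, 180, 180, 180].

### API

Orientations are given as [roll, pitch, yaw] about the fixed x, y, z axes, in that order (R = Rz(yaw) Ry(pitch) Rx(roll)).
In Python, from cell import sensors, vision, workorder, env gives the robot as it stands.
- The arm moves only by the tool drive_tool, never from a script. Its argument "moves" is a list of rows, each an object of numbers: "x", "y", "z": the shift along the tool's x, y, z in mm; "rx", "ry", "rz": the turn, a rotation vector about the tool's x, y, z in rad; "fingers": the closure, from -1 (fully open) to 1 (shut). In form: [{"x": .., "y": .., "z": .., "rx": .., "ry": .., "rz": .., "fingers": ..}, ...]. A call has 1 to 20 rows; each row is the pose to reach, as a shift and turn from the pose commanded when the call began, along the tool's axes at that moment; what a row does not reach only later rows make up. A row lasts 1/8 s, in which the tool goes at most 62.5 mm and 10.7 degrees, less where a joint would pass 70% of its speed; a pose out of reach is approached as far as the arm can. A call with a gripper value outside its range is refused whole. The fingers move at their own pace and stop on an object; "force" is the grip in N (left out, the last holds). Time passes only in rows, so rows that repeat a pose let the fingers close. It gives the time, the measured TCP pose, the force, the opening and the grip force at its end, in the units of the state.
- sensors.get_obs(): the state, without advancing time (a new reading comes with each control period).
- vision.read_camera(name): name is "scene" or "top" or "wrist"; returns a dict with "image" (384x512x3 uint8, red, green, blue), "fx", "fy", "cx", "cy" (pixels), "R" (3x3) and "t" (3): a world point X has camera coordinates R X + t. Camera axes: x right, y down, z forward; pixel columns grow to the right and rows downward; lengths in m; the calibration is good to about 2 mm. The wrist camera is an equidistant fisheye: a pixel r from the principal point sees the ray r / f radians off the axis. A picture is of the moment at which its call begins. There is no depth.
- workorder.sign_off(): hands the job in; it is judged then, once.
The state is a dict: "time_s": time; "qpos": joint angles; "joint_velocities": joint speeds; "effort": joint torques, N m; "tool_pos": TCP position; "tool_rot": TCP orientation; "force": force on the tool from outside, world axes, zero at the start; "wrist_torque": the same for the moment, N m; "grip_width": finger opening in m; "grasp_force": force on a finger pad.
Only numpy, scipy, OpenCV 4.12 (cv2) and the standard library are available. Lean on these libraries where they do the work, as an engineer would, in place of code of your own. Each camera call takes 0.05 s, during which the arm holds its last target. There are 200 camera calls.

### The job

Weigh the brown gift carton for posting. Set it flat on the left (goods) pan of the balance, then stand brass weights on the right pan and slide the brass rider along the front bar until the beam is level, and leave the balance loaded and level. Set the carton and the weights down gently, never let them drop, and leave the gifts on the counter where they are.

Things in the scene. Friction and masses are not known exactly. Their poses are not given: they have to be found in the camera images.
- carton: small closed brown cardboard gift carton, 76 x 56 x 42 mm (its x, y, z), a paler strip of tape along its x; origin at the centre of its underside. Its mass is not known, somewhere between 110 and 240 g. Stands on the counter left of the balance
- w200: 200 g brass knob weight: plain cylinder 30 mm across and 29 mm tall, on top a thin neck and a round knob 15 mm across; 42 mm tall in all. Origin at the centre of its underside. Stands on the black mat
- w100: 100 g brass knob weight: plain cylinder 24 mm across and 22 mm tall, on top a thin neck and a round knob 13 mm across; 35 mm tall in all. Origin at the centre of its underside. Stands on the black mat
- w50: 50 g brass knob weight: plain cylinder 19 mm across and 18 mm tall, on top a thin neck and a round knob 11 mm across; 31 mm tall in all. Origin at the centre of its underside. Stands on the black mat
- mat: black rubber mat 230 x 90 x 4 mm (its x, y, z) fixed to the counter, on which the three brass weights stand in a row along its x, 70 mm apart, in any order; origin at the centre of its underside
- balance: two-pan counter balance, fixed to the counter: dark green cast base 270 mm wide (its y) and 120 mm deep (its x), an upright white dial 66 mm wide in the middle up to 157 mm high. Origin under its middle at counter height; its -x side faces the robot, its y axis runs along the beam towards the goods pan. Beam pivot 60 mm above the origin
- goods_pan: goods pan, the round flat steel plate 130 mm across on the balance's left as the robot sees it (balance +y), 105 mm from the middle. Origin on the pan's pivot, 34 mm below its upper face. The pans stay level while the beam tips
- weights_pan: weights pan, the same plate on the right (balance -y)
- goods_pan_top (a point): centre of the upper face of the goods pan; 94 mm above the counter when the beam is level, 12.5 mm more or less at the stops
- weights_pan_top (a point): centre of the upper face of the weights pan, as above
- beam (a joint): tip of the beam in rad: 0 level, positive with the goods pan high (weights side too heavy), negative with it low; stops at -0.12 and 0.12. Damped, settles in about 1 s. Near level 1 g of excess tips it about 0.005 rad, so some 24 g puts it on a stop. A red pointer before and behind the dial stands on the 3.6 mm green mark when level
- rider (a joint): position of the brass rider on the tare bar in m: 0 at the left end of its travel (adds nothing), 0.15 at the right end (adds 100 g to the weights side; 1.5 mm is 1 g). With empty pans and the rider at 0 the beam is level. Stays where it is left; about 0.2 to 0.3 N slides it, which tips the beam a little while it is pushed
- rider_top (a point): middle of the top of the rider, a brass block 16 mm wide along the bar and 12 mm thick; top 36 mm above the bar's top edge, 130 mm above the counter when level. The tare bar is a flat bar 190 mm long along the balance's y, 90 mm from its middle on the robot's side (-x); it tips with the beam. The rider moves to balance -y as its joint grows
- pillbox: blue enamel pillbox, 49 mm across, 29 mm tall, a bystander
- egg_cup: turned yew egg cup, 50 mm across, 64 mm tall, a bystander
- knocker: miniature brass door knocker lying flat, 62 x 36 x 17 mm, a bystander
- dome: clear acrylic display dome 68 mm across and 83 mm tall on a dark round plinth 12 mm high, a bystander
- thimble: bone china thimble 19 mm across under the dome, a bystander
Not all that is in view belongs to the job. What is shaped like the carton but pink or turquoise is not meant.

How it is judged:
By the outcome, as a careful person would: the job done as asked, in the order asked, and still so for the second after the job is handed in, with the robot touching nothing.
It also fails if it takes over 72 s, if anything falls off the work surface, if the arm or the gripper's body presses on something with over 40 N, if the wrist force passes 120 N, or if a joint passes its speed limit or range.

## Working session

There is one attempt and no reset: what is moved stays moved. The work goes in short steps, Python scripts to look and compute and a tool call to move; the robot and the scene stay as the last step left them, time stands still between calls to the robot, and variables do not carry over. Pictures are saved under pics/ and viewed, at most 10 in all, crops included, and the job is handed in when it is done.

Besides the shell and the picture viewer there is one more tool, called after "Emit:" as a command line: name --argument value ..., lists and objects as JSON in quotes. drive_tool: Moves the arm, as the interface text tells. Its arguments: {"type":"object","properties":{"moves":{"type":"array"},"force":{"type":"number"}},"required":["moves"]}

```bash
mkdir -p pics; ls
cat > h.py <<'E'
import numpy as np, cv2
from cell import sensors, vision, workorder, env
def shot(n,f=None):
    c=vision.read_camera(n)
    if f: cv2.imwrite('pics/'+f,c['image'][:,:,::-1])
    return c
def ray(c,u,v):
    d=np.array([(u-c['cx'])/c['fx'],(v-c['cy'])/c['fy'],1.0])
    R=np.array(c['R']);return -R.T@np.array(c['t']),R.T@d
def onz(c,u,v,z):
    o,d=ray(c,u,v);return o+d*(z-o[2])/d[2]
def proj(c,X):
    p=np.array(c['R'])@np.array(X)+np.array(c['t']);return c['fx']*p[0]/p[2]+c['cx'],c['fy']*p[1]/p[2]+c['cy']
E
python3 - <<'E'
from h import *
a=shot('scene');b=shot('top')
im=np.vstack([a['image'],b['image']])
for n,c in (('s',a),('t',b)):
    cv2.imwrite(f'pics/{n}1.png',cv2.resize(c['image'][:,:,::-1],(768,576),interpolation=cv2.INTER_CUBIC)); print(c['fx'],-np.array(c['R']).T@c['t'],np.array(c['R'])[2])
print(sensors.get_obs())
E
```

```text
pics
444.6338637241587 [ 0.9922708  -0.56457297  1.03561205] [-0.41204831  0.4967956  -0.76381301]
372.0922979643759 [0.29319802 0.05384746 1.21502354] [ 1.59038178e-01  4.39848296e-04 -9.87272336e-01]
{'time_s': 0.1, 'qpos': array([66.18079435, 18.43653654, -4.01583819, 83.16832048,  1.29335739,
       78.54038272, -3.25909963]), 'joint_velocities': array([-0.09298087, -0.10624656,  0.0150121 , -0.18140422,  0.09712617,
       -0.04661295,  0.00453447]), 'effort': array([ 3.78900904e-05, -4.92572272e+01, -4.05554362e-01, -3.13398278e+01,
       -6.41616527e-02,  3.94417474e-02,  1.17800323e-04]), 'tool_pos': array([ 0.27062832, -0.59045087,  0.22954778]), 'tool_rot': array([-1.79899902e+02,  3.72629660e-03,  2.46296763e+01]), 'force': array([ 0.05331403, -0.09738293, -0.33942211]), 'wrist_torque': array([ 0.00650939, -0.0063256 , -0.01946332]), 'grasp_force': 0.0, 'grip_width': 0.08666880986534158}
```

View pics/s1.png

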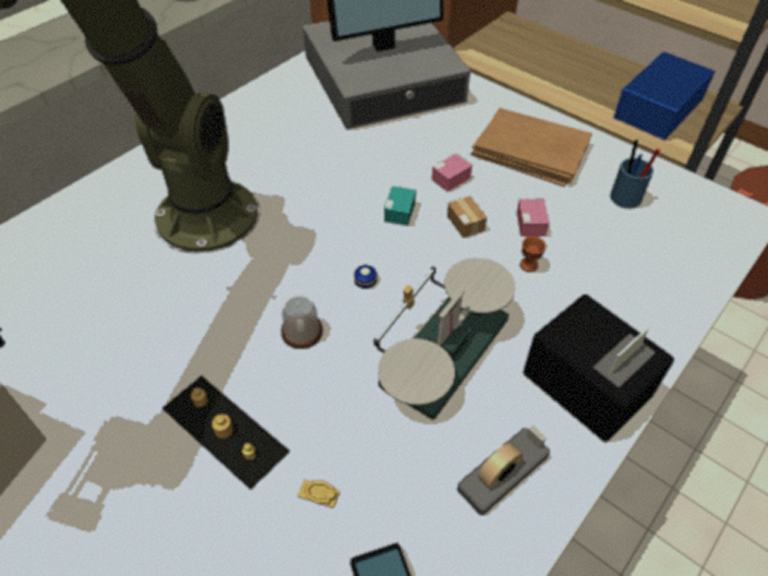

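View pics/t1.png

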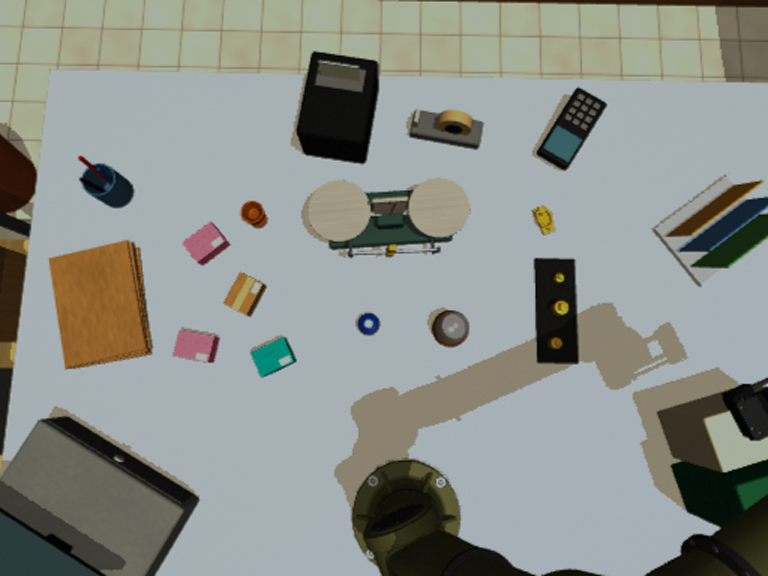

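The top view (768x576 scale) shows the carton at (245,294), with pans at (338,210) goods and (439,208) weights and the rider at (392,250). The mat is at (556,310), with weights at (560,278), (562,307) and (556,343). The rider is about mid-bar, so the goods pan starts high.

Run:
```python
from h import *
t=shot('top');s=shot('scene')
hsv=cv2.cvtColor(t['image'],cv2.COLOR_RGB2HSV)
def blobs(m,roi,mina=15):
    x0,y0,x1,y1=roi;mm=np.zeros_like(m);mm[y0:y1,x0:x1]=m[y0:y1,x0:x1]
    cs,_=cv2.findContours(mm,cv2.RETR_EXTERNAL,cv2.CHAIN_APPROX_NONE)
    return [c for c in cs if cv2.contourArea(c)>=mina]
for n,p in (('pan',(225,140)),('panw',(293,138)),('ctr',(163,190)),('tape',(163,196)),('w',(374,205)),('table',(200,250)),('mat',(365,220))): print(n,hsv[p[1],p[0]])
# brass weights
m=cv2.inRange(hsv,(15,110,60),(35,255,255))
for c in blobs(m,(350,170,395,245),5):
    M=cv2.moments(c);print('w',M['m10']/M['m00'],M['m01']/M['m00'],cv2.contourArea(c),cv2.boundingRect(c))
mm=cv2.inRange(hsv,(0,0,0),(180,255,50))
for c in blobs(mm,(345,165,395,250),300): r=cv2.minAreaRect(c);print('mat',r,onz(t,*r[0],.004),[onz(t,*p,.004)[:2].round(3) for p in cv2.boxPoints(r)])
m=cv2.inRange(hsv,(8,90,60),(30,255,255))
for c in blobs(m,(140,175,185,215),100):
    r=cv2.minAreaRect(c);print('carton',r,cv2.contourArea(c))
m=cv2.inRange(hsv,(8,110,60),(35,255,255))
for c in blobs(m,(225,155,300,180),5):
    r=cv2.minAreaRect(c);print('rider',r,cv2.contourArea(c),onz(t,*r[0],.13))
m=cv2.inRange(hsv,(8,12,110),(32,70,255))
for c in blobs(m,(190,110,325,170),500):
    r=cv2.fitEllipse(c);print('pan',r,cv2.contourArea(c),[onz(t,*r[0],z).round(4) for z in(.0815,.094,.1065)])
a=cv2.resize(t['image'][105:215,140:400],(780,330),interpolation=cv2.INTER_CUBIC)
sc=s['image']
b=cv2.resize(sc[110:330,100:360],(0,0),fx=1,fy=1)
b=cv2.resize(sc[165:285,235:355],(480,480))[:260] if 0 else cv2.resize(sc[165:285,240:350],(240,262))
d=cv2.resize(sc[245:315,110:200],(270,210)); d=cv2.copyMakeBorder(d,0,52,0,0,cv2.BORDER_CONSTANT)
e=cv2.resize(sc[125:165,290:335],(270,240));e=cv2.copyMakeBorder(e,0,22,0,0,cv2.BORDER_CONSTANT)
cv2.imwrite('pics/c1.png',np.vstack([a,np.hstack([b,d,e])])[:,:,::-1])
```

```text
pan [ 23  46 156]
panw [ 23  44 158]
ctr [ 25 118 168]
tape [ 26 115 168]
w [ 28 197 162]
table [ 97  18 180]
mat [38 54 19]
w 370.3744292237443 228.18721461187212 36.5 (367, 225, 8, 7)
w 373.7039800995025 204.5597014925373 67.0 (369, 200, 10, 10)
w 372.5460992907801 184.54609929078012 23.5 (370, 182, 6, 6)
mat ((370.5, 206.5), (69.0, 27.0), 90.0) [ 0.43217147 -0.3238675   0.004     ] [array([ 0.546, -0.282]), array([ 0.548, -0.372]), array([ 0.321, -0.364]), array([ 0.319, -0.277])]
carton ((162.2686767578125, 195.44503784179688), (18.310598373413086, 24.36858367919922), 30.068584442138672) 334.5
rider ((260.38238525390625, 165.97059631347656), (5.093247413635254, 8.973817825317383), 14.03624439239502) 29.0 [0.53277981 0.04028193 0.13      ]
pan ((224.37550354003906, 140.8328857421875), (39.23482894897461, 47.188636779785156), 76.98045349121094) 1411.0 [array([0.6221, 0.1544, 0.0815]), array([0.6185, 0.1533, 0.094 ]), array([0.6149, 0.1522, 0.1065])]
pan ((291.8645324707031, 137.67538452148438), (38.06982421875, 41.3937873840332), 116.21416473388672) 1213.5 [array([ 0.6367, -0.0581,  0.0815]), array([ 0.6329, -0.0568,  0.094 ]), array([ 0.6291, -0.0556,  0.1065])]
```

View pics/c1.png

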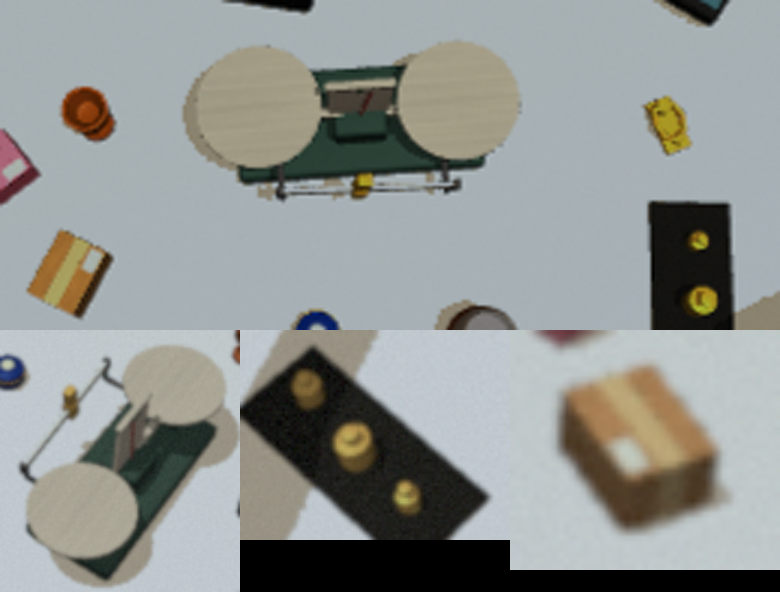

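The crops show weight order along the mat from the robot outwards: 100 g, 200 g, 50 g. The rider is near mid-bar, and the carton tape runs along its long axis. Next I refine the poses from both views.

```bash
cat >> h.py <<'E'
def tri(c1,p1,c2,p2):
    o1,d1=ray(c1,*p1);o2,d2=ray(c2,*p2)
    d1/=np.linalg.norm(d1);d2/=np.linalg.norm(d2)
    s=np.linalg.lstsq(np.stack([d1,-d2],1),o2-o1,rcond=None)[0]
    a,b=o1+s[0]*d1,o2+s[1]*d2;return ((a+b)/2).round(4),round(np.linalg.norm(a-b)*1000,1)
def cont(c,lo,hi,roi,mina=5):
    m=cv2.inRange(cv2.cvtColor(c['image'],cv2.COLOR_RGB2HSV),lo,hi)
    x0,y0,x1,y1=roi;mm=np.zeros_like(m);mm[y0:y1,x0:x1]=m[y0:y1,x0:x1]
    cs,_=cv2.findContours(mm,cv2.RETR_EXTERNAL,cv2.CHAIN_APPROX_NONE)
    return [k for k in cs if cv2.contourArea(k)>=mina]
def cen(k):
    M=cv2.moments(k);return M['m10']/M['m00'],M['m01']/M['m00']
E
python3 - <<'E'
from h import *
t=shot('top');s=shot('scene')
P={}
for n,c,roi in (('t',t,(195,115,320,160)),('s',s,(245,165,350,275))):
    for k in cont(c,(8,25,130),(34,75,255),roi,300):
        r=cv2.fitEllipse(cv2.convexHull(k));print(n,np.round(r[0],1),np.round(r[1],1),cv2.contourArea(k));P.setdefault(n,[]).append(r[0])
P['t'].sort(key=lambda p:p[0]);P['s'].sort(key=lambda p:-p[0])
for a,b in zip(P['t'],P['s']): print('pan',tri(t,a,s,b))
hs=cv2.cvtColor(s['image'],cv2.COLOR_RGB2HSV)
wt=[(370.4,228.2),(373.7,204.6),(372.5,184.5)]
ks=sorted(cont(s,(12,90,60),(34,255,255),(115,245,185,315),8),key=lambda k:cen(k)[0])
for k in ks: print('ws',np.round(cen(k),1),cv2.contourArea(k),cv2.boundingRect(k))
for a,k in zip(wt,ks): print('w',tri(t,a,s,cen(k)),onz(t,*a,.025).round(4))
kr=max(cont(s,(12,90,60),(34,255,255),(255,180,290,215)),key=cv2.contourArea);kt=max(cont(t,(8,110,60),(35,255,255),(225,155,300,180)),key=cv2.contourArea)
print('rider',tri(t,cen(kt),s,cen(kr)), cv2.boundingRect(kr),cv2.boundingRect(kt))
# carton top face corners & tape in top view
for z in (.042,0.0):
  print(z,[onz(t,140+u/3,105+v/3,z)[:2].round(4) for u,v in((63,231),(112,258),(82,316),(27,290))])
tp=cont(t,(22,80,150),(32,160,255),(145,178,182,214),10)
for k in tp: print('tape',cv2.contourArea(k),cv2.minAreaRect(k))
for r in range(180,212,3): print(' '.join('%d/%d/%d'%tuple(h) for h in cv2.cvtColor(t['image'],cv2.COLOR_RGB2HSV)[r,148:180:3]))
E
```

```text
t [225.2 141. ] [39.3 49.9] 1375.5
t [291.4 137.4] [38.7 43. ] 1193.5
s [276.5 249.2] [47.5 50.7] 1678.0
s [317.7 224.5] [ 58.7 111. ] 1585.0
pan (array([ 0.6457,  0.1518, -0.0356]), np.float64(27.7))
pan (array([ 0.6392, -0.0595,  0.0701]), np.float64(5.0))
ws [132.1 264.1] 89.0 (127, 258, 11, 13)
ws [147.5 283.2] 162.5 (141, 275, 14, 17)
ws [165.2 300.4] 71.0 (161, 295, 9, 12)
w (array([ 0.3609, -0.3162,  0.0194]), np.float64(1.2)) [ 0.3603 -0.3149  0.025 ]
w (array([ 0.4365, -0.3275,  0.0244]), np.float64(1.1)) [ 0.4361 -0.3278  0.025 ]
w (array([ 0.5029, -0.3283,  0.0179]), np.float64(0.1)) [ 0.5017 -0.326   0.025 ]
rider (array([0.538 , 0.0402, 0.1057]), np.float64(1.4)) (270, 191, 5, 14) (257, 162, 7, 9)
0.042 [array([0.4935, 0.3561]), array([0.4655, 0.3024]), array([0.4031, 0.3307]), array([0.4295, 0.3904])]
0.0 [array([0.5007, 0.3669]), array([0.4716, 0.3113]), array([0.407 , 0.3406]), array([0.4344, 0.4024])]
tape 85.5 ((161.6955108642578, 195.07095336914062), (4.588234901428223, 22.882352828979492), 28.07248878479004)
98/17/180 99/20/181 99/20/180 99/18/180 100/17/176 99/20
[... 495 characters left out ...]
/185/55 99/20/180
99/18/180 90/9/162 16/179/155 16/180/157 26/117/168 27/111/168 16/179/161 22/39/163 16/183/64 19/17/117 101/20/181
99/20/180 16/161/150 16/179/155 20/146/147 26/114/168 20/141/165 16/182/160 16/180/153 16/170/57 99/20/181 99/20/181
83/6/163 16/178/156 16/179/154 26/115/168 27/107/167 16/181/162 16/181/156 16/181/45 30/11/114 99/18/180 99/20/181
99/18/180 96/15/174 20/131/158 27/112/168 18/158/161 16/179/157 17/179/138 16/176/55 97/18/180 97/18/180 99/18/181
99/18/180 99/20/180 99/18/180 93/14/168 16/146/159 16/181/155 16/182/56 60/4/136 98/17/180 101/20/181 99/18/180
97/18/180 99/18/180 99/20/180 97/18/180 99/18/180 98/16/173 14/68/79 97/18/180 99/20/180 96/20/181 99/20/181
```

Run:
```python
from h import *
t=shot('top');s=shot('scene')
for n,c,roi in (('tg',t,(195,115,250,165)),('tw',t,(262,115,320,160)),('sg',s,(285,165,350,215)),('sw',s,(245,215,310,275))):
    k=max(cont(c,(15,20,150),(34,75,255),roi,300),key=cv2.contourArea)
    m=np.zeros(c['image'].shape[:2],np.uint8);cv2.drawContours(m,[k],-1,255,-1)
    m=cv2.morphologyEx(m,cv2.MORPH_OPEN,cv2.getStructuringElement(2,(15,15)))
    k=max(cv2.findContours(m,0,1)[0],key=cv2.contourArea);e=cv2.fitEllipse(cv2.convexHull(k))
    print(n,np.round(e[0],1),np.round(e[1],1))
    globals()[n]=e[0]
g=tri(t,tg,s,sg);w=tri(t,tw,s,sw);print(g,w)
G=onz(t,*tg,.1065);W=onz(t,*tw,.0815);G2=onz(s,*sg,.1065);W2=onz(s,*sw,.0815)
print(G,W,G2,W2);d=G-W;print('sep',np.linalg.norm(d[:2]),'yaw',np.degrees(np.arctan2(d[1],d[0]))-90,'mid',(G+W)/2)
print('carton',onz(t,161.7,195.07,.042))
```

```text
tg [225.4 139.9] [39.4 40.7]
tw [292.4 137.8] [38.6 40. ]
sg [319.7 189.4] [34.4 45.7]
sw [277.1 247.2] [42.2 49.6]
(array([0.6191, 0.1495, 0.1024]), np.float64(0.2)) (array([ 0.6377, -0.06  ,  0.0777]), np.float64(0.7))
[0.61795691 0.14923766 0.1065    ] [ 0.63626352 -0.05986588  0.0815    ] [0.62071449 0.1463047  0.1065    ] [ 0.6392924  -0.06176757  0.0815    ]
sep 0.20990336932567621 yaw 5.003378631919901 mid [0.62711022 0.04468589 0.094     ]
carton [0.45139783 0.35136762 0.042     ]
```

```bash
cat >> h.py <<'E'
def go(*tg):
    """print rows (mm, rad, in present tool axes) for targets (x,y,z,yaw deg)"""
    from scipy.spatial.transform import Rotation as Ro
    o=sensors.get_obs();R0=Ro.from_euler('xyz',o['tool_rot'],degrees=True);p0=np.array(o['tool_pos'])
    print('at',p0.round(4),np.round(o['tool_rot'],2),'F',np.round(o['force'],2),'grip',round(o['grip_width'],4),'t',o['time_s'])
    for x,y,z,w in tg:
        d=R0.inv().apply(np.array([x,y,z])-p0)*1000
        r=(R0.inv()*Ro.from_euler('xyz',[180,0,w],degrees=True)).as_rotvec()
        print((x,y,z,w),'xyz',d.round(1),'r',r.round(3))
E
python3 - <<'E'
from h import *
go((.53,-.1,.26,85),(.45,.3485,.2,152),(.45,.3485,.15,152))
E
```

```text
at [ 0.2708 -0.5908  0.2304] [-179.99    0.     24.63] F [ 0.09 -0.38  0.35] grip 0.0874 t 0.4
(0.53, -0.1, 0.26, 85) xyz [ 440.2 -338.2  -29.5] r [-0.    -0.    -1.054]
(0.45, 0.3485, 0.2, 152) xyz [ 554.3 -779.2   30.6] r [-0.    -0.    -2.223]
(0.45, 0.3485, 0.15, 152) xyz [ 554.3 -779.2   80.6] r [-0.    -0.    -2.223]
```

Emit:
drive_tool --moves '[{"x": 440, "y": -338, "z": -30, "rz": -1.054, "fingers": -1}, {"x": 440, "y": -338, "z": -30, "rz": -1.054, "fingers": -1}, {"x": 440, "y": -338, "z": -30, "rz": -1.054, "fingers": -1}, {"x": 440, "y": -338, "z": -30, "rz": -1.054, "fingers": -1}, {"x": 440, "y": -338, "z": -30, "rz": -1.054, "fingers": -1}, {"x": 440, "y": -338, "z": -30, "rz": -1.054, "fingers": -1}, {"x": 440, "y": -338, "z": -30, "rz": -1.054, "fingers": -1}, {"x": 440, "y": -338, "z": -30, "rz": -1.054, "fingers": -1}, {"x": 440, "y": -338, "z": -30, "rz": -1.054, "fingers": -1}, {"x": 554, "y": -779, "z": 31, "rz": -2.223, "fingers": -1}, {"x": 554, "y": -779, "z": 31, "rz": -2.223, "fingers": -1}, {"x": 554, "y": -779, "z": 31, "rz": -2.223, "fingers": -1}, {"x": 554, "y": -779, "z": 31, "rz": -2.223, "fingers": -1}, {"x": 554, "y": -779, "z": 31, "rz": -2.223, "fingers": -1}, {"x": 554, "y": -779, "z": 31, "rz": -2.223, "fingers": -1}, {"x": 554, "y": -779, "z": 31, "rz": -2.223, "fingers": -1}, {"x": 554, "y": -779, "z": 31, "rz": -2.223, "fingers": -1}, {"x": 554, "y": -779, "z": 31, "rz": -2.223, "fingers": -1}, {"x": 554, "y": -779, "z": 31, "rz": -2.223, "fingers": -1}]'

```text
invalid input at $.moves[0]: expected keys x, y, z, rx, ry, rz, fingers
```

Run:
```python
from h import *
c=shot('wrist','w1.png');go((.45,.3485,.1,152),(.45,.3485,.022,152));print(c['fx'],c['cx'],c['cy'],np.array(c['R']).round(3),-np.array(c['R']).T@c['t'])
```

```text
at [ 0.2708 -0.5909  0.2305] [-180.      0.     24.62] F [-0.38  0.98  0.07] grip 0.0869 t 0.45
(0.45, 0.3485, 0.1, 152) xyz [ 554.3 -779.3  130.6] r [-0.    -0.    -2.223]
(0.45, 0.3485, 0.022, 152) xyz [ 554.3 -779.3  208.6] r [-0.    -0.    -2.223]
297.3186396354542 257.08738308913354 194.8334546065645 [[ 0.417 -0.909 -0.   ]
 [-0.868 -0.399  0.295]
 [-0.269 -0.123 -0.955]] [ 0.34360716 -0.55533803  0.38449822]
```

View pics/w1.png

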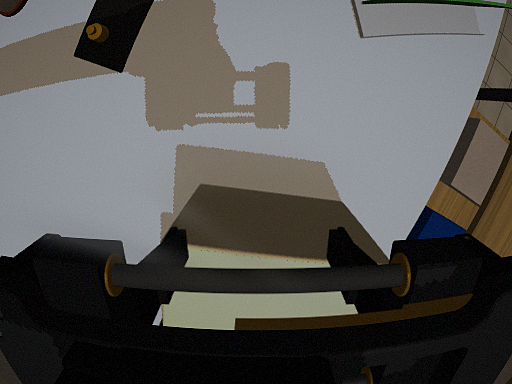

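The move was refused because every key is required. The picture shows the fingers at the bottom, around (170-340,250), and the mat corner at top left.

Emit:
drive_tool --moves '[{"x": 440, "y": -338, "z": -30, "rx": 0, "ry": 0, "rz": -1.054, "fingers": -1}, {"x": 440, "y": -338, "z": -30, "rx": 0, "ry": 0, "rz": -1.054, "fingers": -1}, {"x": 440, "y": -338, "z": -30, "rx": 0, "ry": 0, "rz": -1.054, "fingers": -1}, {"x": 440, "y": -338, "z": -30, "rx": 0, "ry": 0, "rz": -1.054, "fingers": -1}, {"x": 440, "y": -338, "z": -30, "rx": 0, "ry": 0, "rz": -1.054, "fingers": -1}, {"x": 440, "y": -338, "z": -30, "rx": 0, "ry": 0, "rz": -1.054, "fingers": -1}, {"x": 440, "y": -338, "z": -30, "rx": 0, "ry": 0, "rz": -1.054, "fingers": -1}, {"x": 440, "y": -338, "z": -30, "rx": 0, "ry": 0, "rz": -1.054, "fingers": -1}, {"x": 440, "y": -338, "z": -30, "rx": 0, "ry": 0, "rz": -1.054, "fingers": -1}, {"x": 554, "y": -779, "z": 31, "rx": 0, "ry": 0, "rz": -2.223, "fingers": -1}, {"x": 554, "y": -779, "z": 31, "rx": 0, "ry": 0, "rz": -2.223, "fingers": -1}, {"x": 554, "y": -779, "z": 31, "rx": 0, "ry": 0, "rz": -2.223, "fingers": -1}, {"x": 554, "y": -779, "z": 31, "rx": 0, "ry": 0, "rz": -2.223, "fingers": -1}, {"x": 554, "y": -779, "z": 31, "rx": 0, "ry": 0, "rz": -2.223, "fingers": -1}, {"x": 554, "y": -779, "z": 31, "rx": 0, "ry": 0, "rz": -2.223, "fingers": -1}, {"x": 554, "y": -779, "z": 31, "rx": 0, "ry": 0, "rz": -2.223, "fingers": -1}, {"x": 554, "y": -779, "z": 31, "rx": 0, "ry": 0, "rz": -2.223, "fingers": -1}, {"x": 554, "y": -779, "z": 31, "rx": 0, "ry": 0, "rz": -2.223, "fingers": -1}, {"x": 554, "y": -779, "z": 31, "rx": 0, "ry": 0, "rz": -2.223, "fingers": -1}]'

```text
time_s: 2.82
tool_pos: [0.4506, 0.3467, 0.1995]
tool_rot: [-179.9, 0.1, 151.9]
force: [0.3, -0.1, -0.4]
grip_width: 0.0871
grasp_force: 0.0
```

Run:
```python
from h import *
c=shot('wrist','w2.png');go((.45,.3485,.1,152),(.45,.3485,.022,152))
```

```text
at [0.4509 0.3463 0.1996] [-1.7995e+02  7.0000e-02  1.5184e+02] F [-0.42  0.56 -0.12] grip 0.0871 t 2.875
(0.45, 0.3485, 0.1, 152) xyz [ 1.9  1.6 99.6] r [-0.001  0.001 -0.003]
(0.45, 0.3485, 0.022, 152) xyz [  2.    1.7 177.6] r [-0.001  0.001 -0.003]
```

View pics/w2.png

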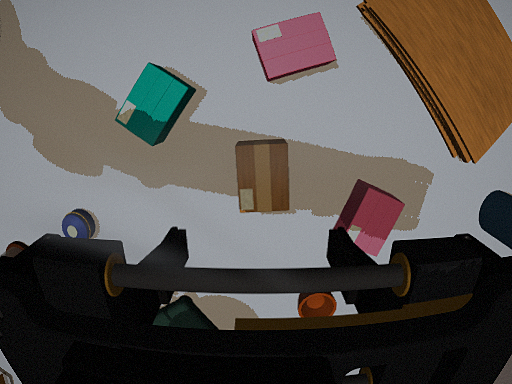

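The wrist view shows the brown carton at (262,175), tape vertical, so the yaw is right. Its neighbours are clear of the fingers. I'll check its centre by fisheye ray.

```bash
cat >> h.py <<'E'
def fray(c,u,v):
    dx,dy=u-c['cx'],v-c['cy'];r=np.hypot(dx,dy);th=r/c['fx']
    d=np.array([np.sin(th)*dx/r,np.sin(th)*dy/r,np.cos(th)]);R=np.array(c['R'])
    return -R.T@np.array(c['t']),R.T@d
def fonz(c,u,v,z):
    o,d=fray(c,u,v);return o+d*(z-o[2])/d[2]
E
python3 - <<'E'
from h import *
c=shot('wrist')
k=max(cont(c,(8,90,60),(32,255,255),(225,130,300,222),200),key=cv2.contourArea);r=cv2.minAreaRect(k);print(r)
for p in [(237,146),(288,146),(289,211),(239,212)]: print(fonz(c,*p,.042).round(4))
P=np.mean([fonz(c,*p,.042) for p in [(237,146),(288,146),(289,211),(239,212)]],0);print(P)
go((P[0],P[1],.08,152),(P[0],P[1],.022,152))
E
```

```text
((262.3554382324219, 176.4515838623047), (69.31294250488281, 51.6456413269043), 87.95458984375)
[0.4054 0.3475 0.042 ]
[0.4307 0.3951 0.042 ]
[0.4965 0.3634 0.042 ]
[0.4711 0.3134 0.042 ]
[0.4508966  0.35485261 0.042     ]
at [0.451  0.3463 0.1997] [-1.7997e+02  7.0000e-02  1.5182e+02] F [-0.3  -0.49 -0.52] grip 0.0868 t 2.925
(np.float64(0.45089659927897463), np.float64(0.3548526127593551), 0.08, 152) xyz [  4.3   7.6 119.6] r [-0.001  0.001 -0.003]
(np.float64(0.45089659927897463), np.float64(0.3548526127593551), 0.022, 152) xyz [  4.4   7.6 177.6] r [-0.001  0.001 -0.003]
```

Emit:
drive_tool --moves '[{"x": 4, "y": 6, "z": 60, "rx": 0, "ry": 0, "rz": 0, "fingers": -1}, {"x": 4, "y": 6, "z": 110, "rx": 0, "ry": 0, "rz": 0, "fingers": -1}, {"x": 4, "y": 6, "z": 150, "rx": 0, "ry": 0, "rz": 0, "fingers": -1}, {"x": 4, "y": 6, "z": 175, "rx": 0, "ry": 0, "rz": 0, "fingers": -1}, {"x": 4, "y": 6, "z": 181, "rx": 0, "ry": 0, "rz": 0, "fingers": -1}, {"x": 4, "y": 6, "z": 181, "rx": 0, "ry": 0, "rz": 0, "fingers": -1}, {"x": 4, "y": 6, "z": 181, "rx": 0, "ry": 0, "rz": 0, "fingers": 1}, {"x": 4, "y": 6, "z": 181, "rx": 0, "ry": 0, "rz": 0, "fingers": 1}, {"x": 4, "y": 6, "z": 181, "rx": 0, "ry": 0, "rz": 0, "fingers": 1}, {"x": 4, "y": 6, "z": 181, "rx": 0, "ry": 0, "rz": 0, "fingers": 1}, {"x": 4, "y": 6, "z": 181, "rx": 0, "ry": 0, "rz": 0, "fingers": 1}, {"x": 4, "y": 6, "z": 181, "rx": 0, "ry": 0, "rz": 0, "fingers": 1}]' --force 12

```text
time_s: 4.42
tool_pos: [0.4491, 0.355, 0.0187]
tool_rot: [-180.0, 0.0, 152.0]
force: [-1.0, -2.2, 4.8]
grip_width: 0.0566
grasp_force: 11.9
```

Run:
```python
from h import *
go((.619,.148,.23,95))
```

```text
at [0.4491 0.355  0.0187] [-1.7996e+02  2.0000e-02  1.5199e+02] F [-1.04 -2.16  4.8 ] grip 0.0566 t 4.425
(0.619, 0.148, 0.23, 95) xyz [-247.3 -103.1 -211.1] r [-0.001  0.001  0.995]
```

Emit:
drive_tool --moves '[{"x": 0, "y": 0, "z": -20, "rx": 0, "ry": 0, "rz": 0, "fingers": 1}, {"x": 0, "y": 0, "z": -70, "rx": 0, "ry": 0, "rz": 0, "fingers": 1}, {"x": 0, "y": 0, "z": -130, "rx": 0, "ry": 0, "rz": 0, "fingers": 1}, {"x": -50, "y": -21, "z": -180, "rx": 0, "ry": 0, "rz": 0.17, "fingers": 1}, {"x": -100, "y": -42, "z": -205, "rx": 0, "ry": 0, "rz": 0.34, "fingers": 1}, {"x": -145, "y": -62, "z": -210, "rx": 0, "ry": 0, "rz": 0.51, "fingers": 1}, {"x": -190, "y": -80, "z": -210, "rx": 0, "ry": 0, "rz": 0.68, "fingers": 1}, {"x": -225, "y": -95, "z": -210, "rx": 0, "ry": 0, "rz": 0.85, "fingers": 1}, {"x": -247, "y": -103, "z": -210, "rx": 0, "ry": 0, "rz": 0.995, "fingers": 1}, {"x": -247, "y": -103, "z": -210, "rx": 0, "ry": 0, "rz": 0.995, "fingers": 1}, {"x": -247, "y": -103, "z": -210, "rx": 0, "ry": 0, "rz": 0.995, "fingers": 1}, {"x": -247, "y": -103, "z": -210, "rx": 0, "ry": 0, "rz": 0.995, "fingers": 1}]'

```text
time_s: 5.92
tool_pos: [0.6178, 0.1504, 0.2289]
tool_rot: [180.0, -0.0, 95.2]
force: [-0.8, -0.4, -1.8]
grip_width: 0.0565
grasp_force: 11.8
```

Run:
```python
from h import *
f=[]
for i in range(12):
    c=shot('wrist');f.append(sensors.get_obs()['force'])
cv2.imwrite('pics/w3.png',c['image'][:,:,::-1])
f=np.array(f);print(f.mean(0),f.std(0)/12**.5)
go((.619,.148,.13,95))
```

```text
[ 0.25652563 -0.03342633 -2.08938195] [0.14710436 0.11663909 0.07840888]
at [0.6188 0.1483 0.2285] [-1.800e+02  1.000e-02  9.498e+01] F [ 0.69 -0.27 -2.6 ] grip 0.0562 t 6.525
(0.619, 0.148, 0.13, 95) xyz [-0.3  0.1 98.5] r [-0.  0. -0.]
```

View pics/w3.png

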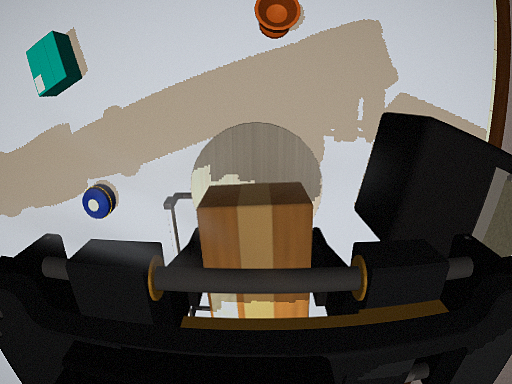

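The view shows the carton held level above the goods pan, with the pan disc centred near (256,185) beneath it. Its force of about 2.1 N means roughly 210 g. I'll lower it so the pan goes down under it.

Emit:
drive_tool --moves '[{"x": 0, "y": 0, "z": 50, "rx": 0, "ry": 0, "rz": 0, "fingers": 1}, {"x": 0, "y": 0, "z": 85, "rx": 0, "ry": 0, "rz": 0, "fingers": 1}, {"x": 0, "y": 0, "z": 98, "rx": 0, "ry": 0, "rz": 0, "fingers": 1}, {"x": 0, "y": 0, "z": 104, "rx": 0, "ry": 0, "rz": 0, "fingers": 1}, {"x": 0, "y": 0, "z": 108, "rx": 0, "ry": 0, "rz": 0, "fingers": 1}, {"x": 0, "y": 0, "z": 112, "rx": 0, "ry": 0, "rz": 0, "fingers": 1}, {"x": 0, "y": 0, "z": 116, "rx": 0, "ry": 0, "rz": 0, "fingers": 1}, {"x": 0, "y": 0, "z": 120, "rx": 0, "ry": 0, "rz": 0, "fingers": 1}, {"x": 0, "y": 0, "z": 124, "rx": 0, "ry": 0, "rz": 0, "fingers": 1}, {"x": 0, "y": 0, "z": 126, "rx": 0, "ry": 0, "rz": 0, "fingers": 1}, {"x": 0, "y": 0, "z": 126, "rx": 0, "ry": 0, "rz": 0, "fingers": 1}, {"x": 0, "y": 0, "z": 126, "rx": 0, "ry": 0, "rz": 0, "fingers": 1}]'

```text
time_s: 8.02
tool_pos: [0.6187, 0.1483, 0.1025]
tool_rot: [-180.0, 0.0, 95.0]
force: [-0.0, -0.6, -1.0]
grip_width: 0.0561
grasp_force: 11.9
```

Run:
```python
from h import *
f=[]
for i in range(6): c=shot('wrist');f.append(sensors.get_obs()['force'])
print(np.mean(f,0));go()
```

```text
[-0.30880436 -0.28864378 -1.25397455]
at [0.6188 0.1484 0.1026] [-1.7999e+02  1.0000e-02  9.4990e+01] F [-0.24 -0.18 -0.55] grip 0.0566 t 8.325
```

Emit:
drive_tool --moves '[{"x": 0, "y": 0, "z": 1, "rx": 0, "ry": 0, "rz": 0, "fingers": 1}, {"x": 0, "y": 0, "z": 2, "rx": 0, "ry": 0, "rz": 0, "fingers": 1}, {"x": 0, "y": 0, "z": 2, "rx": 0, "ry": 0, "rz": 0, "fingers": 1}, {"x": 0, "y": 0, "z": 2, "rx": 0, "ry": 0, "rz": 0, "fingers": 1}]'

```text
time_s: 8.82
tool_pos: [0.6189, 0.1483, 0.1005]
tool_rot: [180.0, 0.0, 95.0]
force: [0.2, -0.3, -1.3]
grip_width: 0.0562
grasp_force: 11.9
```

Run:
```python
from h import *
f=[]
for i in range(6): c=shot('wrist');f.append(sensors.get_obs()['force'])
print(np.mean(f,0));go()
```

```text
[ 0.02097179 -0.54939224 -0.99987982]
at [0.6189 0.1483 0.1006] [1.7999e+02 1.0000e-02 9.4980e+01] F [ 0.24 -0.16 -1.87] grip 0.0566 t 9.125
```

Emit:
drive_tool --moves '[{"x": 0, "y": 0, "z": 1, "rx": 0, "ry": 0, "rz": 0, "fingers": 1}, {"x": 0, "y": 0, "z": 1.5, "rx": 0, "ry": 0, "rz": 0, "fingers": 1}, {"x": 0, "y": 0, "z": 1.5, "rx": 0, "ry": 0, "rz": 0, "fingers": 1}, {"x": 0, "y": 0, "z": 1.5, "rx": 0, "ry": 0, "rz": 0, "fingers": -0.5}, {"x": 0, "y": 0, "z": 1.5, "rx": 0, "ry": 0, "rz": 0, "fingers": -0.7}, {"x": 0, "y": 0, "z": 1.5, "rx": 0, "ry": 0, "rz": 0, "fingers": -0.9}, {"x": 0, "y": 0, "z": 1.5, "rx": 0, "ry": 0, "rz": 0, "fingers": -0.9}, {"x": 0, "y": 0, "z": -10, "rx": 0, "ry": 0, "rz": 0, "fingers": -0.9}, {"x": 0, "y": 0, "z": -50, "rx": 0, "ry": 0, "rz": 0, "fingers": -0.9}, {"x": 0, "y": 0, "z": -110, "rx": 0, "ry": 0, "rz": 0, "fingers": -0.9}, {"x": 0, "y": 0, "z": -140, "rx": 0, "ry": 0, "rz": 0, "fingers": -0.9}, {"x": 0, "y": 0, "z": -140, "rx": 0, "ry": 0, "rz": 0, "fingers": -0.9}, {"x": 0, "y": 0, "z": -140, "rx": 0, "ry": 0, "rz": 0, "fingers": -0.9}]'

```text
time_s: 10.75
tool_pos: [0.6185, 0.1481, 0.2401]
tool_rot: [-180.0, 0.0, 95.0]
force: [-0.4, 0.1, -1.6]
grip_width: 0.0826
grasp_force: 0.0
```

Run:
```python
from h import *
f=[]
for i in range(12): c=shot('wrist');f.append(sensors.get_obs()['force'])
print(np.mean(f,0))
t=shot('top')
cv2.imwrite('pics/t2.png',cv2.resize(t['image'][100:250,150:410],(780,450),interpolation=cv2.INTER_CUBIC)[:,:,::-1])
go((.55,-.1,.24,60),(.5,-.25,.2,20),(.361,-.316,.15,10),(.502,-.327,.15,10),(.436,-.3275,.15,10))
```

```text
[ 0.09505861 -0.28072931 -0.03861353]
at [0.6188 0.1484 0.2405] [-180.      0.     94.99] F [0.55 0.78 0.26] grip 0.0827 t 11.4
(0.55, -0.1, 0.24, 60) xyz [-241.4  -90.2    0.5] r [-0.     0.     0.611]
(0.5, -0.25, 0.2, 20) xyz [-386.5 -153.    40.5] r [-0.     0.     1.309]
(0.361, -0.316, 0.15, 10) xyz [-440.2 -297.2   90.5] r [-0.     0.     1.483]
(0.502, -0.327, 0.15, 10) xyz [-463.4 -157.7   90.5] r [-0.     0.     1.483]
(0.436, -0.3275, 0.15, 10) xyz [-458.2 -223.5   90.5] r [-0.     0.     1.483]
```

View pics/t2.png

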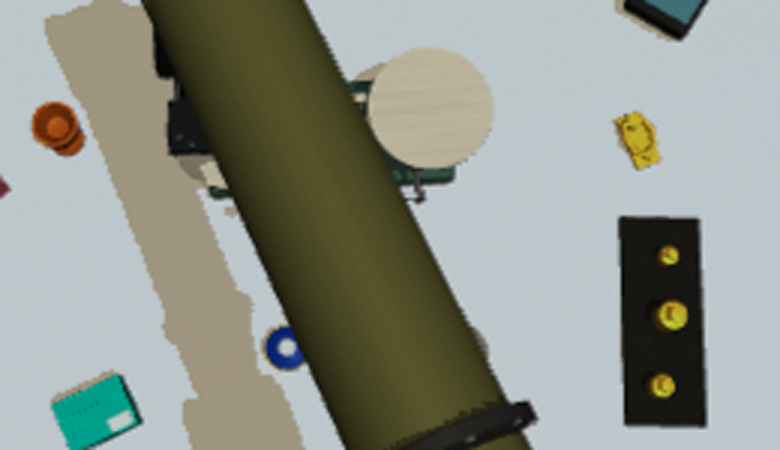

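The view shows the arm over the left side, with the weights pan raised and clear at (430,108). The mat weights are undisturbed at (668,255), (673,316) and (662,386). The carton comes to about 209 g, so I'll use 100 + 50 plus the rider. Fetching the 100 g.

Emit:
drive_tool --moves '[{"x": -60, "y": -22, "z": 0, "rx": 0, "ry": 0, "rz": 0.15, "fingers": -0.4}, {"x": -120, "y": -45, "z": 0, "rx": 0, "ry": 0, "rz": 0.33, "fingers": -0.4}, {"x": -180, "y": -67, "z": 0, "rx": 0, "ry": 0, "rz": 0.5, "fingers": -0.4}, {"x": -241, "y": -90, "z": 0, "rx": 0, "ry": 0, "rz": 0.65, "fingers": -0.4}, {"x": -290, "y": -125, "z": 0, "rx": 0, "ry": 0, "rz": 0.8, "fingers": -0.4}, {"x": -340, "y": -160, "z": 0, "rx": 0, "ry": 0, "rz": 0.95, "fingers": -0.4}, {"x": -385, "y": -200, "z": 15, "rx": 0, "ry": 0, "rz": 1.1, "fingers": -0.4}, {"x": -425, "y": -250, "z": 40, "rx": 0, "ry": 0, "rz": 1.22, "fingers": -0.4}, {"x": -440, "y": -297, "z": 90, "rx": 0, "ry": 0, "rz": 1.309, "fingers": -0.4}, {"x": -440, "y": -297, "z": 90, "rx": 0, "ry": 0, "rz": 1.309, "fingers": -0.4}, {"x": -440, "y": -297, "z": 90, "rx": 0, "ry": 0, "rz": 1.309, "fingers": -0.4}, {"x": -440, "y": -297, "z": 90, "rx": 0, "ry": 0, "rz": 1.309, "fingers": -0.4}]'

```text
time_s: 12.9
tool_pos: [0.3636, -0.3154, 0.1521]
tool_rot: [179.9, -0.1, 20.2]
force: [0.0, 0.6, 0.1]
grip_width: 0.0608
grasp_force: 0.0
```

Run:
```python
from h import *
c=shot('wrist')
for k in cont(c,(12,110,50),(36,255,255),(170,0,340,300),25): print(np.round(cen(k),1),cv2.contourArea(k),fonz(c,*cen(k),.022).round(4))
t=shot('top')
for k in cont(t,(15,110,60),(35,255,255),(350,170,395,245),8): print(np.round(cen(k),1),cv2.contourArea(k))
go((.361,-.316,.06,20),(.361,-.316,.016,20))
```

```text
[254.2 190.8] 509.5 [ 0.3597 -0.3121  0.022 ]
[292.8 125.3] 780.0 [ 0.4336 -0.3242  0.022 ]
[316.8  63. ] 306.0 [ 0.4989 -0.3242  0.022 ]
[373.7 204.7] 60.0
[372.5 184.5] 23.5
at [ 0.3634 -0.3154  0.1519] [ 1.7987e+02 -9.0000e-02  2.0160e+01] F [-0.34 -0.2   0.46] grip 0.0606 t 13.0
(0.361, -0.316, 0.06, 20) xyz [-2.6 -0.5 91.9] r [ 0.002 -0.002  0.003]
(0.361, -0.316, 0.016, 20) xyz [ -2.7  -0.6 135.9] r [ 0.002 -0.002  0.003]
```

Emit:
drive_tool --moves '[{"x": -2, "y": -2, "z": 50, "rx": 0, "ry": 0, "rz": 0, "fingers": -0.4}, {"x": -2, "y": -2, "z": 95, "rx": 0, "ry": 0, "rz": 0, "fingers": -0.4}, {"x": -2, "y": -2, "z": 125, "rx": 0, "ry": 0, "rz": 0, "fingers": -0.4}, {"x": -2, "y": -2, "z": 135, "rx": 0, "ry": 0, "rz": 0, "fingers": -0.4}, {"x": -2, "y": -2, "z": 135, "rx": 0, "ry": 0, "rz": 0, "fingers": -0.4}, {"x": -2, "y": -2, "z": 135, "rx": 0, "ry": 0, "rz": 0, "fingers": 1}, {"x": -2, "y": -2, "z": 135, "rx": 0, "ry": 0, "rz": 0, "fingers": 1}, {"x": -2, "y": -2, "z": 135, "rx": 0, "ry": 0, "rz": 0, "fingers": 1}, {"x": -2, "y": -2, "z": 135, "rx": 0, "ry": 0, "rz": 0, "fingers": 1}, {"x": -2, "y": -2, "z": 135, "rx": 0, "ry": 0, "rz": 0, "fingers": 1}, {"x": -2, "y": -2, "z": 135, "rx": 0, "ry": 0, "rz": 0, "fingers": 1}]' --force 15

```text
time_s: 14.38
tool_pos: [0.3587, -0.3147, 0.0157]
tool_rot: [180.0, 0.0, 20.0]
force: [0.2, 0.0, 2.0]
grip_width: 0.023
grasp_force: 15.0
```

Run:
```python
from h import *
o=sensors.get_obs()['tool_pos']
go((o[0]+.04,o[1],.16,30),(.55,-.16,.2,70),(.641,-.078,.2,95),(.641,-.078,.135,95))
```

```text
at [ 0.3587 -0.3147  0.0157] [179.99   0.    19.98] F [0.17 0.05 2.  ] grip 0.023 t 14.375
(np.float64(0.3986751461290538), np.float64(-0.31471960870571286), 0.16, 30) xyz [  37.6   13.7 -144.3] r [ 0.     0.    -0.175]
(0.55, -0.16, 0.2, 70) xyz [ 232.7  -80.  -184.3] r [ 0.     0.    -0.873]
(0.641, -0.078, 0.2, 95) xyz [ 346.2 -125.9 -184.3] r [ 0.     0.    -1.309]
(0.641, -0.078, 0.135, 95) xyz [ 346.2 -126.  -119.3] r [ 0.     0.    -1.309]
```

Emit:
drive_tool --moves '[{"x": 0, "y": 0, "z": -25, "rx": 0, "ry": 0, "rz": 0, "fingers": 1}, {"x": 0, "y": 0, "z": -80, "rx": 0, "ry": 0, "rz": 0, "fingers": 1}, {"x": 20, "y": 0, "z": -135, "rx": 0, "ry": 0, "rz": -0.1, "fingers": 1}, {"x": 65, "y": -10, "z": -165, "rx": 0, "ry": 0, "rz": -0.26, "fingers": 1}, {"x": 115, "y": -28, "z": -184, "rx": 0, "ry": 0, "rz": -0.43, "fingers": 1}, {"x": 165, "y": -48, "z": -184, "rx": 0, "ry": 0, "rz": -0.6, "fingers": 1}, {"x": 215, "y": -70, "z": -184, "rx": 0, "ry": 0, "rz": -0.77, "fingers": 1}, {"x": 265, "y": -92, "z": -184, "rx": 0, "ry": 0, "rz": -0.94, "fingers": 1}, {"x": 310, "y": -110, "z": -184, "rx": 0, "ry": 0, "rz": -1.11, "fingers": 1}, {"x": 343, "y": -124, "z": -184, "rx": 0, "ry": 0, "rz": -1.28, "fingers": 1}, {"x": 343, "y": -124, "z": -184, "rx": 0, "ry": 0, "rz": -1.309, "fingers": 1}, {"x": 343, "y": -124, "z": -160, "rx": 0, "ry": 0, "rz": -1.309, "fingers": 1}, {"x": 343, "y": -124, "z": -130, "rx": 0, "ry": 0, "rz": -1.309, "fingers": 1}, {"x": 343, "y": -124, "z": -118, "rx": 0, "ry": 0, "rz": -1.309, "fingers": 1}, {"x": 343, "y": -124, "z": -112, "rx": 0, "ry": 0, "rz": -1.309, "fingers": 1}, {"x": 343, "y": -124, "z": -112, "rx": 0, "ry": 0, "rz": -1.309, "fingers": 1}]'

```text
time_s: 16.38
tool_pos: [0.6387, -0.0812, 0.128]
tool_rot: [180.0, 0.0, 95.0]
force: [0.7, 0.4, -1.0]
grip_width: 0.0233
grasp_force: 15.0
```

Run:
```python
from h import *
s=shot('scene');a=cv2.resize(s['image'][150:290,215:355],(560,560),interpolation=cv2.INTER_CUBIC)
cv2.imwrite('pics/s2.png',a[:,:,::-1])
f=[]
for i in range(4): shot('wrist');f.append(sensors.get_obs()['force'])
print(np.mean(f,0))
go()
```

```text
[ 0.14659701  0.08429356 -0.97881775]
at [ 0.6391 -0.0808  0.1284] [1.7992e+02 3.0000e-02 9.4990e+01] F [ 0.67  0.42 -0.59] grip 0.0231 t 16.625
```

View pics/s2.png

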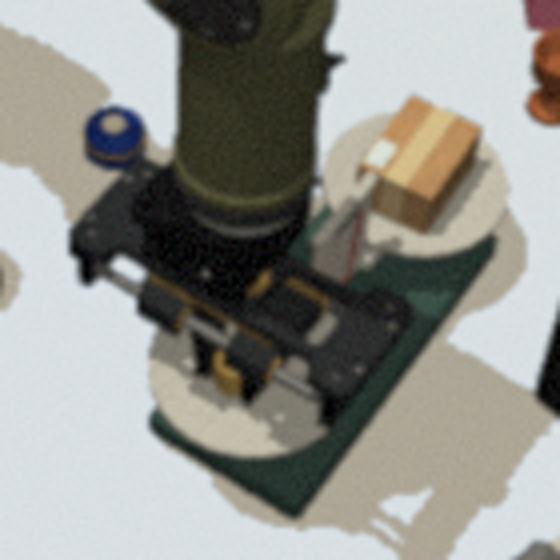

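The carton lies flat on the goods pan at (430,165), and the 100 g weight hangs just above the weights pan at (228,370). Lowering by about 10 mm.

Emit:
drive_tool --moves '[{"x": 0, "y": 0, "z": 3, "rx": 0, "ry": 0, "rz": 0, "fingers": 1}, {"x": 0, "y": 0, "z": 6, "rx": 0, "ry": 0, "rz": 0, "fingers": 1}, {"x": 0, "y": 0, "z": 8, "rx": 0, "ry": 0, "rz": 0, "fingers": 1}, {"x": 0, "y": 0, "z": 9, "rx": 0, "ry": 0, "rz": 0, "fingers": 1}, {"x": 0, "y": 0, "z": 10, "rx": 0, "ry": 0, "rz": 0, "fingers": 1}, {"x": 0, "y": 0, "z": 10, "rx": 0, "ry": 0, "rz": 0, "fingers": 1}]'

```text
time_s: 17.38
tool_pos: [0.6385, -0.0809, 0.1176]
tool_rot: [-180.0, 0.0, 95.0]
force: [-0.7, 0.5, 1.0]
grip_width: 0.0234
grasp_force: 15.0
```

```bash
cat >> h.py <<'E'
def F(n=6):
    f=[]
    for i in range(n): shot('wrist');f.append(sensors.get_obs()['force'])
    print('Fmean',np.mean(f,0).round(2));go()
E
python3 -c "
from h import *
F(6)"
```

```text
Fmean [-1.03 -0.22 -0.02]
at [ 0.6386 -0.0809  0.1176] [1.800e+02 1.000e-02 9.498e+01] F [-0.56  0.89 -0.51] grip 0.0232 t 17.675
```

Contact is confirmed. I'll release, lift and go for the 50 g.

Emit:
drive_tool --moves '[{"x": 0, "y": 0, "z": 0, "rx": 0, "ry": 0, "rz": 0, "fingers": 0.3}, {"x": 0, "y": 0, "z": 0, "rx": 0, "ry": 0, "rz": 0, "fingers": 0}, {"x": 0, "y": 0, "z": 0, "rx": 0, "ry": 0, "rz": 0, "fingers": -0.2}, {"x": 0, "y": 0, "z": 0, "rx": 0, "ry": 0, "rz": 0, "fingers": -0.2}, {"x": 0, "y": 0, "z": -10, "rx": 0, "ry": 0, "rz": 0, "fingers": -0.2}, {"x": 0, "y": 0, "z": -45, "rx": 0, "ry": 0, "rz": 0, "fingers": -0.2}, {"x": 0, "y": 0, "z": -90, "rx": 0, "ry": 0, "rz": 0, "fingers": -0.2}, {"x": 0, "y": 0, "z": -110, "rx": 0, "ry": 0, "rz": 0, "fingers": -0.2}]'

```text
time_s: 18.68
tool_pos: [0.64, -0.0806, 0.2313]
tool_rot: [179.7, 0.1, 95.0]
force: [0.4, 1.0, -0.9]
grip_width: 0.0521
grasp_force: 0.0
```

```bash
python3 -c "
from h import *
go((.5005,-.326,.15,30),(.5005,-.326,.06,30))"
```

```text
at [ 0.64   -0.0806  0.2313] [1.7972e+02 7.0000e-02 9.5000e+01] F [ 0.43  0.96 -0.92] grip 0.0521 t 18.675
(0.5005, -0.326, 0.15, 30) xyz [-232.2 -160.7   80.8] r [ 0.005 -0.002  1.134]
(0.5005, -0.326, 0.06, 30) xyz [-232.1 -161.1  170.8] r [ 0.005 -0.002  1.134]
```

Emit:
drive_tool --moves '[{"x": -40, "y": -27, "z": 0, "rx": 0, "ry": 0, "rz": 0.15, "fingers": -0.2}, {"x": -80, "y": -55, "z": 0, "rx": 0, "ry": 0, "rz": 0.32, "fingers": -0.2}, {"x": -125, "y": -86, "z": 5, "rx": 0, "ry": 0, "rz": 0.49, "fingers": -0.2}, {"x": -165, "y": -114, "z": 20, "rx": 0, "ry": 0, "rz": 0.66, "fingers": -0.2}, {"x": -205, "y": -140, "z": 40, "rx": 0, "ry": 0, "rz": 0.83, "fingers": -0.2}, {"x": -232, "y": -159, "z": 70, "rx": 0, "ry": 0, "rz": 1.0, "fingers": -0.2}, {"x": -232, "y": -159, "z": 78, "rx": 0, "ry": 0, "rz": 1.134, "fingers": -0.2}, {"x": -232, "y": -159, "z": 78, "rx": 0, "ry": 0, "rz": 1.134, "fingers": -0.2}, {"x": -232, "y": -159, "z": 78, "rx": 0, "ry": 0, "rz": 1.134, "fingers": -0.2}]'

```text
time_s: 19.8
tool_pos: [0.5011, -0.3251, 0.1502]
tool_rot: [180.0, -0.0, 30.2]
force: [0.7, 1.7, 0.8]
grip_width: 0.0523
grasp_force: 0.0
```

```bash
python3 -c "
from h import *
c=shot('wrist')
for k in cont(c,(12,110,50),(36,255,255),(170,0,340,300),25): print(np.round(cen(k),1),cv2.contourArea(k),fonz(c,*cen(k),.022).round(4))
go((.5005,-.326,.016,30))"
```

```text
[226.5 240.5] 757.0 [ 0.4352 -0.3239  0.022 ]
[258.2 188. ] 316.5 [ 0.5017 -0.3239  0.022 ]
[303.7  61.3] 1826.5 [ 0.6299 -0.2983  0.022 ]
at [ 0.5013 -0.3252  0.1503] [ 1.7994e+02 -4.0000e-02  3.0200e+01] F [-0.47 -0.78 -0.89] grip 0.0524 t 19.85
(0.5005, -0.326, 0.016, 30) xyz [ -1.2   0.2 134.3] r [ 0.001 -0.001  0.003]
```

Emit:
drive_tool --moves '[{"x": 0, "y": 0, "z": 50, "rx": 0, "ry": 0, "rz": 0, "fingers": -0.2}, {"x": 0, "y": 0, "z": 95, "rx": 0, "ry": 0, "rz": 0, "fingers": -0.2}, {"x": 0, "y": 0, "z": 125, "rx": 0, "ry": 0, "rz": 0, "fingers": -0.2}, {"x": 0, "y": 0, "z": 135, "rx": 0, "ry": 0, "rz": 0, "fingers": -0.2}, {"x": 0, "y": 0, "z": 135, "rx": 0, "ry": 0, "rz": 0, "fingers": -0.2}, {"x": 0, "y": 0, "z": 135, "rx": 0, "ry": 0, "rz": 0, "fingers": 1}, {"x": 0, "y": 0, "z": 135, "rx": 0, "ry": 0, "rz": 0, "fingers": 1}, {"x": 0, "y": 0, "z": 135, "rx": 0, "ry": 0, "rz": 0, "fingers": 1}, {"x": 0, "y": 0, "z": 135, "rx": 0, "ry": 0, "rz": 0, "fingers": 1}, {"x": 0, "y": 0, "z": 135, "rx": 0, "ry": 0, "rz": 0, "fingers": 1}]'

```text
time_s: 21.1
tool_pos: [0.5005, -0.326, 0.0149]
tool_rot: [180.0, -0.0, 30.0]
force: [0.2, 0.8, 2.3]
grip_width: 0.0182
grasp_force: 15.0
```

```bash
python3 -c "
from h import *
go((.635,-.0386,.2,95),(.635,-.0386,.128,95))
t=shot('top');k=[np.round(onz(t,*cen(k),.12),4) for k in cont(t,(15,110,60),(36,255,255),(265,118,320,158),8)];print(k)"
```

```text
at [ 0.5005 -0.326   0.0149] [179.97  -0.    30.01] F [0.16 0.78 2.29] grip 0.0182 t 21.1
(0.635, -0.0386, 0.2, 95) xyz [ 260.2 -181.5 -185.2] r [ 1.000e-03  0.000e+00 -1.134e+00]
(0.635, -0.0386, 0.128, 95) xyz [ 260.2 -181.5 -113.2] r [ 1.000e-03  0.000e+00 -1.134e+00]
[array([ 0.6387, -0.0806,  0.12  ])]
```

Emit:
drive_tool --moves '[{"x": 0, "y": 0, "z": -25, "rx": 0, "ry": 0, "rz": 0, "fingers": 1}, {"x": 0, "y": 0, "z": -80, "rx": 0, "ry": 0, "rz": 0, "fingers": 1}, {"x": 20, "y": -14, "z": -135, "rx": 0, "ry": 0, "rz": -0.1, "fingers": 1}, {"x": 60, "y": -42, "z": -175, "rx": 0, "ry": 0, "rz": -0.26, "fingers": 1}, {"x": 105, "y": -73, "z": -185, "rx": 0, "ry": 0, "rz": -0.43, "fingers": 1}, {"x": 150, "y": -104, "z": -185, "rx": 0, "ry": 0, "rz": -0.6, "fingers": 1}, {"x": 195, "y": -136, "z": -185, "rx": 0, "ry": 0, "rz": -0.77, "fingers": 1}, {"x": 235, "y": -164, "z": -185, "rx": 0, "ry": 0, "rz": -0.94, "fingers": 1}, {"x": 260, "y": -181, "z": -185, "rx": 0, "ry": 0, "rz": -1.1, "fingers": 1}, {"x": 260, "y": -181, "z": -175, "rx": 0, "ry": 0, "rz": -1.134, "fingers": 1}, {"x": 260, "y": -181, "z": -145, "rx": 0, "ry": 0, "rz": -1.134, "fingers": 1}, {"x": 260, "y": -181, "z": -120, "rx": 0, "ry": 0, "rz": -1.134, "fingers": 1}, {"x": 260, "y": -181, "z": -112, "rx": 0, "ry": 0, "rz": -1.134, "fingers": 1}, {"x": 260, "y": -181, "z": -108, "rx": 0, "ry": 0, "rz": -1.134, "fingers": 1}, {"x": 260, "y": -181, "z": -105, "rx": 0, "ry": 0, "rz": -1.134, "fingers": 1}, {"x": 260, "y": -181, "z": -103, "rx": 0, "ry": 0, "rz": -1.134, "fingers": 1}, {"x": 260, "y": -181, "z": -102, "rx": 0, "ry": 0, "rz": -1.134, "fingers": 1}, {"x": 260, "y": -181, "z": -102, "rx": 0, "ry": 0, "rz": -1.134, "fingers": 1}]'

```text
time_s: 23.4
tool_pos: [0.6352, -0.039, 0.1168]
tool_rot: [180.0, 0.0, 95.0]
force: [0.4, 0.7, -0.2]
grip_width: 0.0182
grasp_force: 15.0
```

```bash
python3 -c "
from h import *
F(6)"
```

```text
Fmean [ 0.09 -0.4  -0.21]
at [ 0.6351 -0.039   0.1166] [1.7999e+02 1.0000e-02 9.4980e+01] F [-0.75 -0.23 -0.97] grip 0.0183 t 23.7
```

Emit:
drive_tool --moves '[{"x": 0, "y": 0, "z": 1, "rx": 0, "ry": 0, "rz": 0, "fingers": 1}, {"x": 0, "y": 0, "z": 1, "rx": 0, "ry": 0, "rz": 0, "fingers": 1}, {"x": 0, "y": 0, "z": 1, "rx": 0, "ry": 0, "rz": 0, "fingers": 0.4}, {"x": 0, "y": 0, "z": 1, "rx": 0, "ry": 0, "rz": 0, "fingers": 0.1}, {"x": 0, "y": 0, "z": 1, "rx": 0, "ry": 0, "rz": 0, "fingers": 0}, {"x": 0, "y": 0, "z": 1, "rx": 0, "ry": 0, "rz": 0, "fingers": 0}, {"x": 0, "y": 0, "z": -10, "rx": 0, "ry": 0, "rz": 0, "fingers": 0}, {"x": 0, "y": 0, "z": -45, "rx": 0, "ry": 0, "rz": 0, "fingers": 0}, {"x": 0, "y": 0, "z": -90, "rx": 0, "ry": 0, "rz": 0, "fingers": 0}, {"x": 0, "y": 0, "z": -110, "rx": 0, "ry": 0, "rz": 0, "fingers": 0}]'

```text
time_s: 24.95
tool_pos: [0.6363, -0.0387, 0.2303]
tool_rot: [179.7, 0.1, 95.0]
force: [-0.5, -0.1, -1.3]
grip_width: 0.0436
grasp_force: 0.0
```

```bash
python3 -c "
from h import *
s=shot('scene');go((.538,.04,.2,5),(.5,-.06,.2,5))
a=cv2.resize(s['image'][150:290,215:355],(560,560),interpolation=cv2.INTER_CUBIC)
cv2.imwrite('pics/s3.png',a[:,:,::-1])"
```

```text
at [ 0.637  -0.0387  0.2319] [1.796e+02 8.000e-02 9.499e+01] F [ 0.1  -0.07  2.15] grip 0.0436 t 25.0
(0.538, 0.04, 0.2, 5) xyz [ 87.1 -92.   31.1] r [ 0.007 -0.004  1.571]
(0.5, -0.06, 0.2, 5) xyz [  -9.2 -138.5   31. ] r [ 0.007 -0.004  1.571]
```

View pics/s3.png

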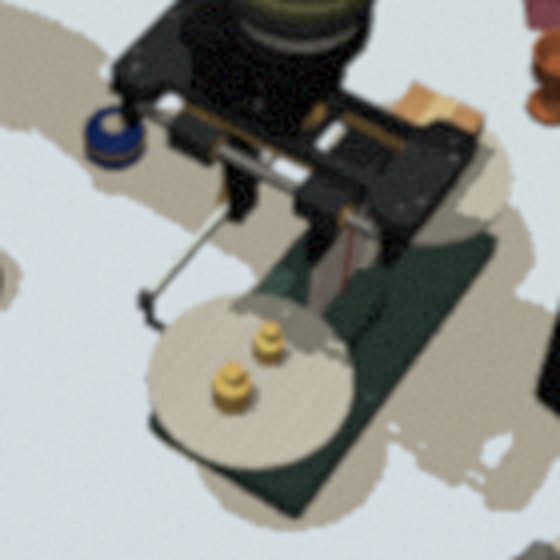

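Both weights stand on the raised weights pan at (268,342) and (232,388). The carton stays on the goods pan, and the red pointer is at (347,260). Now I'll tilt the tool so the wrist camera sees the dial face.

```bash
cat >> h.py <<'E'
def go3(x,y,z,w,p):
    from scipy.spatial.transform import Rotation as Ro
    o=sensors.get_obs();R0=Ro.from_euler('xyz',o['tool_rot'],degrees=True);p0=np.array(o['tool_pos'])
    print(o['qpos'].round(1),'xyz',(R0.inv().apply(np.array([x,y,z])-p0)*1000).round(1),'r',(R0.inv()*Ro.from_euler('xyz',[180,p,w],degrees=True)).as_rotvec().round(3))
E
python3 -c "
from h import *
go3(.48,.036,.18,5,0);go3(.48,.036,.18,5,-35)"
```

```text
[ 28.5  20.  -35.1  84.3  11.6  79.   -2.1] xyz [  88.2 -150.2   50.7] r [ 0.007 -0.004  1.571]
[ 28.5  20.  -35.1  84.3  11.6  79.   -2.1] xyz [  88.2 -150.2   50.7] r [-0.472  0.474  1.519]
```

Emit:
drive_tool --moves '[{"x": 25, "y": -50, "z": -10, "rx": 0, "ry": 0, "rz": 0.18, "fingers": 0.3}, {"x": 50, "y": -100, "z": -20, "rx": 0, "ry": 0, "rz": 0.36, "fingers": 0.3}, {"x": 75, "y": -140, "z": -20, "rx": 0, "ry": 0, "rz": 0.54, "fingers": 0.3}, {"x": 88, "y": -150, "z": -20, "rx": 0, "ry": 0, "rz": 0.72, "fingers": 0.3}, {"x": 88, "y": -150, "z": -20, "rx": 0, "ry": 0, "rz": 0.9, "fingers": 0.3}, {"x": 88, "y": -150, "z": -20, "rx": 0, "ry": 0, "rz": 1.08, "fingers": 0.3}, {"x": 88, "y": -150, "z": -20, "rx": 0, "ry": 0, "rz": 1.26, "fingers": 0.3}, {"x": 88, "y": -150, "z": 0, "rx": -0.472, "ry": 0.474, "rz": 1.519, "fingers": 0.3}, {"x": 88, "y": -150, "z": 20, "rx": -0.472, "ry": 0.474, "rz": 1.519, "fingers": 0.3}, {"x": 88, "y": -150, "z": 50, "rx": -0.472, "ry": 0.474, "rz": 1.519, "fingers": 0.3}, {"x": 88, "y": -150, "z": 50, "rx": -0.472, "ry": 0.474, "rz": 1.519, "fingers": 0.3}, {"x": 88, "y": -150, "z": 50, "rx": -0.472, "ry": 0.474, "rz": 1.519, "fingers": 0.3}, {"x": 88, "y": -150, "z": 50, "rx": -0.472, "ry": 0.474, "rz": 1.519, "fingers": 0.3}]'

```text
time_s: 26.62
tool_pos: [0.4995, 0.0451, 0.1321]
tool_rot: [179.9, -31.5, 5.1]
force: [0.7, -0.3, 0.6]
grip_width: 0.0306
grasp_force: 0.0
```

```bash
python3 -c "
from h import *
c=shot('wrist');go();I=c['image']
print(-np.array(c['R']).T@c['t'])
h=cv2.cvtColor(I,cv2.COLOR_RGB2HSV)
cv2.imwrite('pics/d1.png',np.vstack([cv2.resize(I[:260],(800,406),interpolation=cv2.INTER_CUBIC),cv2.resize(I[20:90,180:460],(776,194),interpolation=cv2.INTER_CUBIC)[:, :776] if 0 else cv2.copyMakeBorder(cv2.resize(I[0:90,180:360],(388,194),interpolation=cv2.INTER_CUBIC),0,0,0,412,cv2.BORDER_CONSTANT)])[:,:,::-1])
R=cv2.inRange(h,(0,120,60),(8,255,255))|cv2.inRange(h,(170,120,60),(180,255,255))
for k in cv2.findContours(R,0,1)[0]: print('red',cv2.boundingRect(k),cv2.contourArea(k))
for k in cont(c,(40,90,60),(80,255,255),(0,0,512,384),2): print('green',cv2.boundingRect(k),cv2.contourArea(k))
"
```

```text
at [0.5007 0.0447 0.1334] [179.86 -31.61   5.03] F [ 0.13 -0.77  1.29] grip 0.0306 t 26.675
[0.48726014 0.04613236 0.30600181]
red (46, 148, 1, 1) 0.0
red (50, 147, 3, 2) 0.0
red (42, 146, 2, 2) 0.0
red (53, 145, 1, 1) 0.0
red (0, 145, 13, 43) 300.0
red (45, 140, 1, 1) 0.0
red (40, 139, 3, 6) 0.5
red (41, 136, 1, 1) 0.0
red (55, 134, 7, 11) 14.0
red (57, 133, 1, 1) 0.0
red (14, 133, 1, 1) 0.0
red (61, 132, 1, 1) 0.0
red (43, 129, 1, 1) 0.0
red (23, 129, 1, 1) 0.0
red (15, 128, 1, 1) 0.0
red (31, 126, 1, 1) 0.0
red (11, 125, 1, 1) 0.0
red (48, 123, 13, 14) 47.5
red (24, 121, 1, 1) 0.0
red (12, 119, 1, 1) 0.0
red (13, 116, 1, 1) 0.0
red (36, 115, 1, 1) 0.0
red (27, 115, 1, 2) 0.0
red (38, 113, 1, 1) 0.0
red (25, 113, 1, 2) 0.0
red (23, 113, 1, 1) 0.0
red (17, 112, 1, 1) 0.0
red (14, 112, 2, 3) 0.0
red (38, 111, 1, 1) 0.0
red (39, 109, 1, 1) 0.0
red (20, 109, 1, 1) 0.0
red (39, 106, 1, 1) 0.0
red (37, 105, 1, 1) 0.0
red (19, 105, 2, 2) 0.0
red (22, 103, 1, 1) 0.0
red (37, 102, 2, 2) 1.0
red (21, 99, 17, 17) 127.5
red (268, 65, 6, 55) 111.0
red (271, 62, 4, 2) 3.0
green (289, 122, 8, 6) 5.0
green (281, 119, 7, 10) 4.5
green (285, 116, 10, 6) 3.0
green (264, 116, 20, 8) 9.0
green (245, 116, 16, 10) 7.5
```

View pics/d1.png

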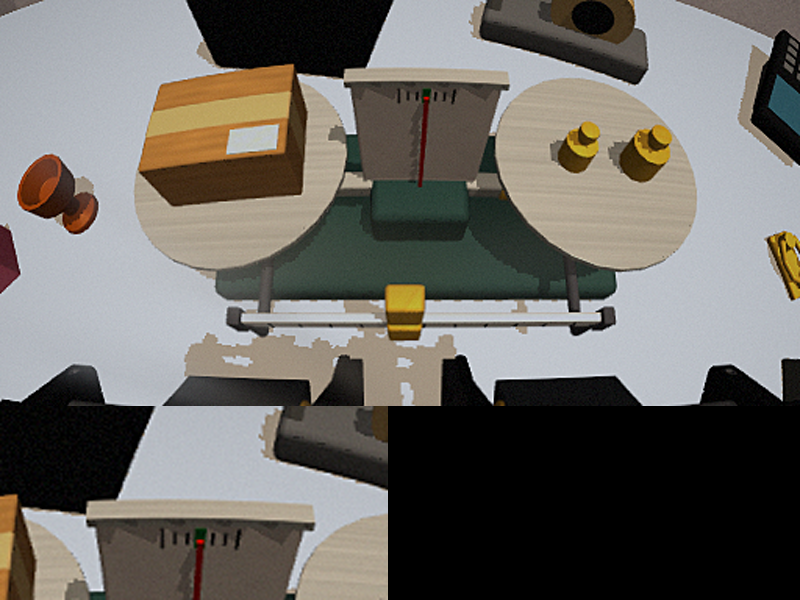

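The wrist view shows both pans almost level. The red pointer runs from (268,119) up to (272,62) and the green mark is at about (273,60), in 512-px image coordinates. The rider is mid-bar, so only a small correction is left. I'll measure it exactly.

```bash
cat >> h.py <<'E'
def dial(n=4,show=False):
    A=np.mean([shot('wrist')['image'].astype(float) for _ in range(n)],0)
    r,g,b=A[...,0],A[...,1],A[...,2]
    red=np.clip(r-np.maximum(g,b)-25,0,None);gr=np.clip(g-np.maximum(r,b)-12,0,None)
    red[:,:240]=0;red[:,310:]=0;gr[:,:255]=0;gr[:,295:]=0;gr[80:]=0;red[130:]=0
    X=np.arange(512)
    vs=[v for v in range(40,130) if red[v].sum()>40]
    us=[(red[v]*X).sum()/red[v].sum() for v in vs]
    print('red rows',vs[0],vs[-1],'tip u',np.round(us[:6],2),'bottom',np.round(us[-4:],2))
    p=np.polyfit(vs,us,1);V,U=np.mgrid[0:384,0:512]
    if gr.sum()>0:
        gu,gv=(gr*U).sum()/gr.sum(),(gr*V).sum()/gr.sum();print('green',gu.round(2),gv.round(2),'sum',gr.sum().round(),'pointer at green row',np.polyval(p,gv).round(2))
    if show:
        for v in range(54,70): print(v,' '.join('%d,%d,%d'%tuple(A[v,u]) for u in range(266,281)))
E
python3 -c "
from h import *
dial(4,True);go()"
```

```text
red rows 64 120 tip u [271.26 271.22 271.11 271.   271.   270.91] bottom [267.61 267.61 267.57 267.52]
green 270.86 61.88 sum 308.0 pointer at green row 271.43
54 146,136,122 143,133,119 145,135,121 146,137,121 149,138,122 147,138,122 146,136,120 150,139,125 148,139,123 150,140,123 152,142,125 156,145,128 154,145,128 157,146,128 158,147,130
55 72,67,59 68,64,56 71,66,59 71,66,57 73,67,59 71,66,58 73,67,60 73,67,58 73,68,61 75,70,63 77,71,63 70,65,58 71,64,58 72,68,60 73,69,60
56 55,52,47 59,56,49 58,55,49 59,54,49 58,55,50 59,54,49 57,53,47 56,52,47 59,54,48 57,53,46 59,54,47 52,48,43 49,46,41 45,41,37 46,41,39
57 62,58,52 63,59,53 61,58,49 63,58,52 65,60,54 65,57,52 66,60,54 65,59,53 65,60,53 61,59,52 63,60,53 62,58,50 62,57,50 56,50,46 53,48,43
58 67,62,55 65,60,53 64,59,53 60,61,49 60,64,52 58,61,49 62,65,51 59,62,49 66,60,52 64,59,54 65,60,52 64,58,51 67,61,53 65,58,52 61,54,51
59 68,61,52 66,56,50 67,59,52 43,54,37 39,56,32 39,52,33 41,54,34 40,53,33 57,59,47 82,71,61 76,67,59 69,59,53 67,59,51 68,61,54 66,58,51
60 65,57,49 70,61,55 65,58,51 14,43,18 3,37,7 3,37,9 5,38,8 3,38,5 
[... 627 characters left out ...]
,6,1 148,14,2 81,35,14 67,69,57 100,88,79 51,44,39 8,4,5 88,77,66 90,78,69 86,76,67
66 74,64,57 97,84,74 63,70,52 17,35,4 88,5,1 119,0,0 107,2,0 62,36,19 74,77,64 95,83,74 47,42,37 29,25,22 89,79,67 88,76,67 90,80,70
67 97,84,74 92,81,69 67,72,57 8,36,8 54,2,1 66,2,2 55,3,0 39,42,25 72,75,61 95,82,74 61,54,48 55,49,42 89,77,68 88,77,67 88,77,71
68 94,83,73 84,73,66 73,74,61 24,42,19 61,3,2 68,0,0 59,1,1 53,47,34 77,76,63 93,80,71 92,79,73 90,80,68 89,80,69 86,75,68 86,75,66
69 88,78,68 71,64,55 72,68,58 49,49,34 67,2,0 67,0,0 68,13,7 72,57,46 85,78,68 90,79,70 88,76,66 88,78,67 85,75,63 87,76,65 87,77,67
at [0.4998 0.0447 0.1323] [179.9  -31.55   4.98] F [0.13 0.77 0.08] grip 0.0302 t 26.875
```

Emit:
drive_tool --moves '[{"x": 0, "y": 14, "z": 0, "rx": 0, "ry": 0, "rz": 0, "fingers": 0.3}, {"x": 0, "y": 14, "z": 0, "rx": 0, "ry": 0, "rz": 0, "fingers": 0.3}, {"x": 0, "y": 14, "z": 0, "rx": 0, "ry": 0, "rz": 0, "fingers": 0.3}, {"x": 0, "y": 14, "z": 0, "rx": 0, "ry": 0, "rz": 0, "fingers": 0.3}, {"x": 0, "y": 14, "z": 0, "rx": 0, "ry": 0, "rz": 0, "fingers": 0.3}, {"x": 0, "y": 14, "z": 0, "rx": 0, "ry": 0, "rz": 0, "fingers": 0.3}]'

```text
time_s: 27.62
tool_pos: [0.4989, 0.0322, 0.1299]
tool_rot: [179.9, -31.4, 5.1]
force: [0.4, 0.2, -0.5]
grip_width: 0.0301
grasp_force: 0.0
```

Run:
```python
from h import *
dial(4,True);go()
c=shot('wrist')
C=-np.array(c['R']).T@c['t'];ex=np.array([np.cos(np.radians(5)),np.sin(np.radians(5))]);ey=np.array([-ex[1],ex[0]]);print('cam in balance',(C[:2]-[.628,.044])@ex,(C[:2]-[.628,.044])@ey)
# bar edges: bright strip; per-column brightest rows
h=cv2.cvtColor(c['image'],cv2.COLOR_RGB2HSV)
k=max(cont(c,(15,130,60),(36,255,255),(200,165,320,240)),key=cv2.contourArea);print('rider',cv2.boundingRect(k))
```

```text
red rows 58 115 tip u [253.71 253.79 253.78 253.79 253.55 253.49] bottom [254.41 254.37 254.37 254.39]
green 255.56 56.76 sum 130.0 pointer at green row 253.52
54 24,19,18 71,62,53 67,61,53 67,59,52 67,59,54 32,28,24 19,18,16 63,56,49 82,71,64 89,78,69 88,74,66 85,75,66 87,75,66 89,77,68 88,74,67
55 9,8,8 73,65,54 66,57,49 68,62,54 65,58,52 31,25,25 23,18,16 65,57,49 87,76,67 89,76,68 89,78,69 85,73,65 89,78,69 87,77,67 86,76,66
56 20,16,16 77,67,59 66,60,51 70,59,53 63,56,50 28,25,19 28,25,22 77,67,58 90,79,69 88,77,68 87,76,67 88,75,67 87,74,63 87,77,68 89,76,68
57 20,17,16 93,82,73 80,71,64 65,57,48 59,52,45 20,20,15 30,29,25 80,69,60 90,79,70 87,75,66 86,75,65 87,76,67 87,75,65 87,76,65 87,77,68
58 21,21,19 92,82,71 88,77,68 93,83,73 74,65,58 12,9,9 54,46,42 89,78,68 86,75,67 88,76,69 85,73,63 88,76,66 88,75,66 87,77,68 87,77,66
59 23,21,21 91,82,71 86,76,66 92,83,69 77,68,60 19,14,13 58,50,43 93,82,72 90,76,69 89,78,69 87,74,66 89,78,69 84,75,65 88,77,68 89,78,68
60 64,56,50 90,78,69 88,76,68 92,79,72 73,63,55 9,7,11 62,57,51 92,81,71 88,78,67 87,76,67 86,75,65 87,75,66 87,76,67
[... 728 characters left out ...]
3,73,65 85,76,66 86,75,66 86,75,67 85,76,65 84,75,66 85,77,67 86,75,67 87,76,68 85,77,67 85,73,65 88,77,68 88,77,67
67 85,76,67 84,75,66 89,77,69 87,75,66 84,75,65 87,78,69 84,74,64 85,75,67 84,73,65 88,77,67 88,77,68 87,75,65 87,77,68 87,76,65 88,77,69
68 88,75,69 89,79,70 86,75,65 87,77,67 87,75,68 86,74,66 88,75,66 86,75,69 85,75,66 86,76,66 90,79,71 90,78,69 90,78,68 88,76,66 86,76,67
69 85,77,67 86,76,66 83,74,65 86,75,68 85,76,67 86,74,67 88,77,68 85,73,65 85,75,65 85,77,67 85,76,68 87,76,68 87,75,66 87,77,66 88,76,65
at [0.4989 0.0321 0.1299] [179.92 -31.37   5.12] F [0.72 0.05 0.19] grip 0.0301 t 27.825
cam in balance -0.14139841516153867 0.001305567234598095
rider (225, 178, 27, 37)
```

```bash
cat >> h.py <<'E'
def dial2(n=6):
    A=np.mean([shot('wrist')['image'].astype(float) for _ in range(n)],0)
    for v in range(52,62): print(v,' '.join('%d,%d'%tuple(A[v,u,:2]) for u in range(246,266)))
E
python3 -c "
from h import *
dial2()"
```

```text
52 68,61 68,58 68,61 68,59 72,59 42,57 43,59 42,58 40,58 40,56 54,60 84,73 72,62 65,58 66,58 66,57 65,57 66,59 70,62 68,58
53 67,60 71,62 71,62 67,59 75,62 5,34 0,33 2,35 0,30 0,29 40,48 96,82 91,78 89,79 76,66 65,57 67,60 68,60 67,60 71,62
54 59,52 28,26 39,35 69,59 76,63 5,28 0,25 0,30 1,29 0,26 45,48 98,83 81,68 39,34 60,51 90,78 71,62 65,57 69,62 24,24
55 63,53 21,18 27,24 69,60 78,64 8,32 0,27 3,31 0,28 0,28 46,55 99,83 80,69 26,22 41,37 86,75 91,78 90,79 81,70 1,1
56 73,64 27,24 23,20 66,58 78,64 9,35 0,30 0,32 0,29 0,29 43,54 100,84 81,69 29,25 44,37 84,73 89,79 89,78 99,87 2,3
57 91,82 43,37 13,12 62,54 73,60 6,44 28,28 23,30 23,28 17,33 37,55 100,84 80,70 31,25 42,36 85,74 86,77 89,79 96,87 2,1
58 94,83 43,38 22,20 91,78 78,67 0,47 166,12 229,1 218,1 136,24 31,55 98,85 83,72 25,22 52,45 88,78 87,76 90,78 98,85 0,0
59 91,80 37,33 20,20 87,75 99,83 5,52 66,4 119,0 112,2 73,18 31,54 97,85 81,71 26,23 55,48 90,76 88,78 89,78 96,85 0,0
60 89,80 69,61 65,55 91,77 98,84 7,53 44,6 62,0 59,3 27,15 34,54 92,80 86,76 69,61 78,67 90,78 87,77 86,77 89,81 56,49
61 87,76 89,78 90,78 92,78 98,83 8,54 45,3 67,1 63,1 29,14 34,54 96,82 89,79 88,78 89,79 87,75 84,74 86,77 88,79 88,76
```

The pointer is at 253.4 px and the green mark's centre is about 253.3 px, so the beam is level within about 0.5 g with the rider where it is. I'll back off and confirm it stays so with the arm clear.

Emit:
drive_tool --moves '[{"x": 0, "y": 0, "z": -15, "rx": 0, "ry": 0, "rz": 0, "fingers": 0.3}, {"x": 0, "y": 0, "z": -40, "rx": 0, "ry": 0, "rz": 0, "fingers": 0.3}, {"x": 0, "y": 0, "z": -40, "rx": 0, "ry": 0, "rz": 0, "fingers": 0.3}, {"x": 0, "y": 0, "z": -40, "rx": 0, "ry": 0, "rz": 0, "fingers": 0.3}, {"x": 0, "y": 0, "z": -40, "rx": 0, "ry": 0, "rz": 0, "fingers": 0.3}, {"x": 0, "y": 0, "z": -40, "rx": 0, "ry": 0, "rz": 0, "fingers": 0.3}, {"x": 0, "y": 0, "z": -40, "rx": 0, "ry": 0, "rz": 0, "fingers": 0.3}, {"x": 0, "y": 0, "z": -40, "rx": 0, "ry": 0, "rz": 0, "fingers": 0.3}]'

```text
time_s: 29.18
tool_pos: [0.4974, 0.0253, 0.1483]
tool_rot: [179.6, -30.4, 4.6]
force: [-0.2, -1.6, 0.9]
grip_width: 0.03
grasp_force: 0.0
```

```bash
python3 -c "
from h import *
A=np.mean([shot('wrist')['image'].astype(float) for _ in range(6)],0)
r,g=A[...,0],A[...,1]
red=np.clip(r-g-30,0,None)[40:130,235:275];print('red rows',np.nonzero(red.max(1)>60)[0][[0,-1]]+40)
v0=np.nonzero(red.max(1)>60)[0][0]+40
for v in range(v0-5,v0+3): print(v,' '.join('%d,%d'%tuple(A[v,u,:2]) for u in range(242,266)))
go()"
```

```text
red rows [71 71]
66 54,52 54,51 53,51 57,53 58,57 57,54 56,53 47,50 59,56 53,54 45,51 28,45 29,45 37,49 43,52 54,56 69,62 65,55 66,57 68,61 68,59 65,56 58,50 70,59
67 50,48 51,49 43,43 51,48 53,49 52,49 40,38 41,42 60,54 57,56 40,43 13,27 29,40 40,46 42,46 47,47 61,54 58,50 62,56 72,62 67,58 61,54 54,47 63,58
68 53,51 51,48 36,37 46,45 53,50 53,52 35,35 32,35 51,47 59,59 42,46 14,27 25,37 44,51 45,48 49,50 57,54 56,47 60,52 60,53 69,58 68,60 57,49 57,50
69 57,52 54,50 42,42 54,54 63,60 58,56 41,38 30,37 50,47 56,59 41,46 14,29 27,38 45,54 45,53 50,52 60,55 59,50 64,55 64,56 69,57 69,62 61,53 65,57
70 89,52 83,45 64,46 50,51 81,59 82,56 66,40 40,44 59,44 73,59 61,48 26,33 41,40 55,53 52,55 52,56 61,56 58,51 64,56 66,58 69,61 70,62 63,55 69,62
71 75,47 69,44 60,47 52,51 81,50 100,61 79,42 37,41 82,40 108,66 108,50 70,26 123,31 143,42 111,45 68,51 59,57 56,49 62,54 65,59 75,64 69,62 61,54 64,56
72 70,53 63,47 55,48 50,52 65,52 80,62 68,51 40,48 57,45 79,64 69,49 44,35 76,38 82,40 70,45 59,56 66,61 60,53 64,57 68,61 73,65 73,65 66,58 68,59
73 82,63 83,65 80,68 71,69 80,65 82,61 84,64 62,67 81,63 80,63 70,52 47,43 64,38 70,37 65,48 68,65 77,72 79,69 82,72 85,76 85,74 80,70 74,66 86,76
at [0.4974 0.0329 0.1484] [-179.79  -30.36    5.14] F [0.51 0.1  0.92] grip 0.0306 t 29.475
```

```bash
python3 -c "
from h import *
for i in range(6): shot('top')
A=np.mean([shot('wrist')['image'].astype(float) for _ in range(4)],0)
r,g=A[...,0],A[...,1]
red=np.clip(r-g-30,0,None)[40:130,235:275]
v0=np.nonzero(red.max(1)>60)[0][0]+40
for v in range(v0-4,v0+3): print(v,' '.join('%d,%d'%tuple(A[v,u,:2]) for u in range(242,266)))
go()
c=shot('wrist');C=-np.array(c['R']).T@c['t'];ex=np.array([np.cos(np.radians(5)),np.sin(np.radians(5))]);print((C[:2]-[.628,.044])@[-ex[1],ex[0]])
s=shot('scene')
for k in cont(s,(15,110,60),(36,255,255),(250,215,310,275),8): print('w scene',np.round(cen(k),2),cv2.contourArea(k))
for n,p,z in (('w100',(.6387,-.0806),.018),('w50',(.6351,-.039),.016)): print(n,[np.round(proj(s,(*p,h+z)),1) for h in (.0815,.094,.1065)])
"
```

```text
67 62,54 38,33 60,51 66,57 65,57 64,54 35,31 50,44 67,57 70,58 2,24 0,25 2,27 0,23 21,37 75,69 88,76 53,48 60,54 79,68 69,60 65,57 59,50 23,22
68 64,56 18,15 59,52 72,62 65,56 67,57 16,14 26,22 67,58 70,60 2,23 0,27 0,24 0,24 18,40 72,68 84,71 38,34 29,27 81,70 89,77 82,72 66,58 3,2
69 62,56 15,14 68,60 91,82 81,70 82,72 23,19 20,15 71,62 69,61 7,31 0,27 0,30 0,31 15,44 67,68 86,74 44,38 33,27 83,70 88,77 88,78 73,64 3,3
70 67,58 17,15 64,56 90,77 89,78 92,80 29,25 24,22 69,60 61,58 12,35 78,26 70,19 60,26 18,44 65,68 89,76 45,39 39,34 79,68 84,74 86,75 72,64 3,4
71 70,60 17,15 60,51 85,74 83,74 91,78 31,26 16,14 93,80 93,83 42,34 215,1 223,1 195,3 51,39 64,69 87,77 41,34 35,29 82,73 88,78 87,78 67,58 1,1
72 64,58 19,18 58,50 84,74 82,72 88,77 42,37 26,25 91,79 90,82 9,38 88,0 88,0 72,2 17,37 62,68 86,74 48,40 46,39 81,70 83,73 83,74 68,61 15,10
73 84,74 88,78 86,77 85,75 85,75 82,72 87,77 91,80 89,78 90,80 6,38 49,5 61,0 51,6 27,41 64,69 92,78 86,74 86,75 85,76 83,72 82,71 83,75 89,78
at [0.4975 0.0318 0.1484] [-179.84  -30.36    5.06] F [ 0.4   0.39 -0.92] grip 0.0302 t 29.975
0.0005127850041920304
w scene [272.63 246.68] 68.0
w scene [281.67 235.76] 37.0
w100 [array([272.4, 248. ]), array([272.6, 245.3]), array([272.8, 242.5])]
w50 [array([281.7, 237.1]), array([281.9, 234.3]), array([282.2, 231.4])]
```

```bash
python3 -c "
from h import *
print(workorder.sign_off())"
```

```text
the job is handed in; nothing more can be done
None
```

The job is handed in: the carton lies flat on the goods pan and the 100 g and 50 g weights stand on the other. The pointer is centred on the green mark, and I never slid the rider, because the beam came level with it where it started, adding about 47 g (carton about 197 g).

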